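# Read a batch of slide cassettes

### The job

Set the amber filter plate fully down in the slot on top of the slide reader, and slide every cassette on the white mat, nose first, under the reader's low roof until it is fully home in a lane of its own. With everything loaded, tilt the joystick well over towards its green dot, hold it there for about two seconds and let it spring back, then draw all the cassettes out and lay them flat side by side on the green mat. Leave the filter in the reader and the other things on the bench where they are.

Things in the scene. Friction and masses are not known exactly. Their poses are not given: they have to be found in the camera images.
- reader: white slide reader, fixed, 280 x 222 mm. Origin on the underside; x along the lanes, away from robot; z up. 4 mm floor from x = -150 to 130 mm, open apron before x = 0; from x = 0 to 130 a roof, underside 22, top 36 mm above bench. Lanes 67 mm wide between 5 mm guides (9 mm high on the apron, from x = -62), stop at x = 70. Filter tower on roof: x = 47 to 103, 110 mm wide, top 86 mm above bench.
- lane0_home (a point): right-hand lane (y = -72 mm): the place of a cassette's origin when it is fully home in this lane, nose against the stop (x = 10 mm of the reader, on its floor 4 mm above the bench); axes as the reader's. Its near 50 mm and its tab then still stand in front of the roof.
- lane1_home (a point): middle lane: the place of a cassette's origin when it is fully home in this lane, nose against the stop (x = 10 mm of the reader, on its floor 4 mm above the bench); axes as the reader's. Its near 50 mm and its tab then still stand in front of the roof.
- lane2_home (a point): left-hand lane (y = +72 mm): the place of a cassette's origin when it is fully home in this lane, nose against the stop (x = 10 mm of the reader, on its floor 4 mm above the bench); axes as the reader's. Its near 50 mm and its tab then still stand in front of the roof.
- slot (a point): centre of the mouth of the filter slot in the tower's top, 86 mm above the bench, at x = 75 mm, y = 0 of the reader; axes as the reader's. Slot 10 mm (x) by 74 mm (y), 45 mm deep, with a 3 mm chamfer.
- filter: filter plate: upright amber pane in a dark frame, 6 (x) x 70 (y) x 60 (z) mm, with an orange grip block on top, 16 (x) x 30 (y) mm, 59 to 85 mm above the origin. Origin: centre of lower edge; z up. 80 g. Starts in the stand, lower edge 10 mm above the bench; fully down in the reader's slot its lower edge is 41 mm above the bench. Either face may look forward.
- filter_stand: black slotted stand, fixed, 50 (x) x 100 (y) mm, 40 mm high, on a 64 x 114 mm grey foot; slot along y, 10 x 74 mm, 30 mm deep. Origin: centre of its underside; z up.
- cassette_a: flat blue slide cassette, 120 x 62 x 8 mm, two glass slides, yellow grip tab; may be absent. Origin: centre of underside; x along the length, z up. Nose (+x end, corners rounded 10 mm) enters the reader first. Tab on top at x = -40 mm: 20 (x) x 24 (y) mm, from 8 to 42 mm above the underside. About 100 g. Starts on the white mat.
- cassette_b: flat blue slide cassette, 120 x 62 x 8 mm, two glass slides, yellow grip tab; may be absent. Origin: centre of underside; x along the length, z up. Nose (+x end, corners rounded 10 mm) enters the reader first. Tab on top at x = -40 mm: 20 (x) x 24 (y) mm, from 8 to 42 mm above the underside. About 100 g. Starts on the white mat.
- cassette_c: flat blue slide cassette, 120 x 62 x 8 mm, two glass slides, yellow grip tab; may be absent. Origin: centre of underside; x along the length, z up. Nose (+x end, corners rounded 10 mm) enters the reader first. Tab on top at x = -40 mm: 20 (x) x 24 (y) mm, from 8 to 42 mm above the underside. About 100 g. Starts on the white mat.
- in_mat: white mat on which the cassettes start, 310 (x) x 140 (y) x 2 mm, fixed; origin: centre of its underside; z up. To the left or right of the reader.
- out_mat: green mat on which the cassettes must end, 310 (x) x 140 (y) x 2 mm, fixed; origin: centre of its underside; z up. On the other side of the reader.
- stick_box: grey joystick box, fixed, 84 x 84 x 36 mm. Origin: centre of its underside; z up. The green dot lies on its top at +y (35 mm from the centre). The stick's pivot is on the top's centre, 36 mm up. Left or right of everything else; on the right the tall grey thermal cycler stands beside it (from y = -0.50 m on, x = 0.34 to 0.74 m, 0.27 m high): keep the gripper clear of it.
- stick_knob (a point): centre of the joystick's black ball knob (28 mm diameter) on a 10 mm thick shaft, 70 mm from the pivot, so 106 mm above the bench when the stick is centred.
- stick_dot (a joint): tilt of the stick towards the green dot (+y of the box), rad: 0 centred, limit 0.6; a spring of 0.35 N m/rad (about 2.5 N at the knob at 0.5 rad) returns it.
- stick_cross (a joint): tilt of the stick towards +x of the box (across the dot's direction), rad: 0 centred, limits +-0.6, the same spring.
- petri: round glass dish with lid, 60 mm across, 14 mm high; stands on the bench, not to be disturbed. Origin: centre of its underside.
- vial_a: small clear vial with black cap, 27 mm across, 66 mm high; stands on the bench, not to be disturbed. Origin: centre of its underside.
- vial_b: small brown vial with black cap, 27 mm across, 66 mm high; stands on the bench, not to be disturbed. Origin: centre of its underside.
- tips: white carton, 60 x 100 x 30 mm; stands on the bench, not to be disturbed. Origin: centre of its underside.
Not all that is in view belongs to the job. What is shaped like the cassette_b but turquoise is not meant.

How it is judged:
By the outcome, as a careful person would: the job done as asked, in the order asked, and still so for the second after the job is handed in, with the robot touching nothing.
Of cassette_a, cassette_b, cassette_c only 2 to 3 are there at a start; the rules pass over those that are not, and their reading is None.
At some moment in a run one of cassette_a, cassette_b, cassette_c may be knocked a few centimetres aside while the robot is not near it.
It also fails if it takes over 210 s, if anything falls off the work surface, if the arm or the gripper's body presses on something with over 40 N, if the wrist force passes 120 N, or if a joint passes its speed limit or range.

### The arm

A 6-joint arm with a two-finger parallel gripper is mounted at the origin on a cart in front of the work surface, level with it; the furniture and walls round the work are solid. World frame = base frame: x ahead of the robot, y to its left, z up, the work surface at z = 0. Lengths are in mm, angles in rad, forces in N, time in s.
With the tool pointing down it reaches from about 350 to 875 mm from the base axis. Payload 4.2 kg.
Tool frame: the origin (TCP) lies midway between the tips of the shut fingers; the grasp point (between the pads) lies 19 mm behind it; x points along the fingers, y is the direction in which the jaws open and shut, and the axes are right-handed (so a half turn about x gives the same grasp; the last joint's range is limited). The gripper opens to 85 mm and grips with 20 to 120 N. Pads are 22 mm wide; open, the fingers measure 114 mm over their backs; the gripper's body (76 mm by 85 mm) begins 54 mm behind the grasp point. The pads swing forward as they close: fully open they stand 13 mm farther back than shut.
Start: joints at [-0.946, 0.385, 0.008, 0, -1.194, -0.259], TCP at [223.574, -583.621, 231.312] pointing down, gripper open.
Joint ranges: [-3.14, 3.14], [-1.21, 2.06], [-1.07, 1.41], [-3.16, 2.05], [-2.99, -0.16], [-3.1, 3.1]. Speed limits (rad/s): [2.79, 2.79, 3.14, 3.14, 3.14, 3.14].

### API

Orientations are given as a unit quaternion [x, y, z, w].
In Python, from bench import readout, imaging, arm gives the robot as it stands.
- The arm moves only by the tool arm_command, never from a script. Its argument "increments" is a list of rows, each a list of 3 entries, a list of its own where there are three numbers: the turn, a rotation vector about the world's x, y, z in degrees, then the shift along the world's x, y, z in mm, then the closure, from 0 (fully open) to 1 (shut). In form: [[[ax, ay, az], [tx, ty, tz], fingers], ...]. A call has exactly 5 rows; each row is the pose to reach, as a shift and turn from the pose measured when the call began; what a row does not reach only later rows make up. A row lasts 1/10 s, in which the tool goes at most 50 mm and 8.59 degrees, less where a joint would pass 70% of its speed; a pose out of reach is approached as far as the arm can. A call with a gripper value outside its range is refused whole. The fingers move at their own pace and stop on an object; the grip force is fixed at half the most. Time passes only in rows, so rows that repeat a pose let the fingers close, or fill a call up. It gives the time, the measured TCP pose, the force and the opening at its end, in the units of the state.
- readout.read_state(): the state, without advancing time (a new reading comes with each control period).
- imaging.get_image(name): name is "scene" or "top"; returns (picture, depth): 384x512x3 uint8, blue, green, red; 384x512 float32, mm along the optical axis (not along the pixel's ray), 0 where there is no reading.
- imaging.camera_info(name): a dict with "vfov" (degrees; the focal length in pixels is half the picture's height over the tangent of half this angle, whatever the lens; pixels are square), "cx", "cy" (the principal point, pixels), "eye" and "rotation" of the camera in the world. Camera axes: x right, y down, z forward; pixel columns grow to the right and rows downward; lengths in mm; the calibration is good to about 2 mm. A picture is of the moment at which its call begins. camera_info takes no time and is no camera call.
- arm.job_done(): hands the job in, once; it reports no verdict.
The state is a dict: "clock": time; "joints": joint angles; "joint_vel": joint speeds; "joint_efforts": joint torques, N m; "position": TCP position; "ee_rot": TCP orientation; "contact_force": force on the tool from outside, world axes, zero at the start; "wrist_torque": the same for the moment, N m; "gripper_width": finger opening in mm.
Only numpy, scipy, OpenCV 4.12 (cv2) and the standard library are available. Lean on these libraries where they do the work, as an engineer would, in place of code of your own. Each camera call takes 0.05 s, during which the arm holds its last target. There are 200 camera calls.

## Working session

There is one attempt and no reset: what is moved stays moved. The work goes in short steps, Python scripts to look and compute and a tool call to move; the robot and the scene stay as the last step left them, time stands still between calls to the robot, and variables do not carry over. Pictures are saved under pics/ and viewed, about 12 in all and at most 16, crops included, and the job is handed in when it is done.

Besides the shell and the picture viewer there is one more tool, called in YAML: its name, and indented under it one key for each argument. arm_command: Moves the arm, as the interface text tells. Its arguments: {"type":"object","properties":{"increments":{"type":"array","items":{"type":"array"}}},"required":["increments"]}

```bash
ls; mkdir -p pics; cat > h.py <<'E'
import numpy as np, cv2
from bench import readout, imaging, arm
from scipy.spatial.transform import Rotation as R
def info(n):
    c=imaging.camera_info(n); f=192/np.tan(np.radians(c['vfov'])/2)
    return c,f
def cloud(n,dep):
    c,f=info(n); v,u=np.mgrid[0:384,0:512]
    P=np.dstack([(u-c['cx'])/f*dep,(v-c['cy'])/f*dep,dep])
    return P@np.array(c['rotation']).reshape(3,3).T+np.array(c['eye'])
def px(n,p):
    c,f=info(n); q=np.array(c['rotation']).reshape(3,3).T@(np.array(p)-np.array(c['eye']))
    return q[0]/q[2]*f+c['cx'],q[1]/q[2]*f+c['cy']
def grab(n,tag):
    im,d=imaging.get_image(n); np.savez(f'{tag}.npz',im=im,d=d,P=cloud(n,d)); return im,d,cloud(n,d)
E
python3 - <<'E'
from h import *
s=readout.read_state();print({k:np.round(v,3) for k,v in s.items()})
for n in('top','scene'):
    print(imaging.camera_info(n))
    im,d,P=grab(n,n+'0'); cv2.imwrite(f'pics/{n}0.png',cv2.resize(im,(800,600)))
E
```

```text
pics
{'clock': np.float64(0.0), 'joints': array([-0.946,  0.386,  0.007, -0.   , -1.194, -0.259]), 'joint_vel': array([-0.001, -0.001,  0.002,  0.001, -0.   ,  0.001]), 'joint_efforts': array([-0.0000e+00, -3.9229e+01,  1.8841e+01,  4.1860e+00, -5.0000e-03,
        0.0000e+00]), 'position': array([ 223.366, -583.096,  230.223]), 'ee_rot': array([-0.128,  0.696,  0.129,  0.695]), 'contact_force': array([ 0.192, -0.202,  0.188]), 'wrist_torque': array([0.017, 0.017, 0.042]), 'gripper_width': np.float64(85.469)}
{'vfov': 50.2895846455918, 'cx': 249.5052654649338, 'cy': 193.958524443625, 'eye': array([ 321.29034815,  -21.18287772, 1456.51546576]), 'rotation': array([-0.69913638,  0.71112899, -0.04535611,  0.05870871])}Traceback (most recent call last):
  File "<stdin>", line 5, in <module>
  File "h.py", line 15, in grab
    im,d=imaging.get_image(n); np.savez(f'{tag}.npz',im=im,d=d,P=cloud(n,d)); return im,d,cloud(n,d)
                                                                 ~~~~~^^^^^
  File "h.py", line 10, in cloud
    return P@np.array(c['rotation']).reshape(3,3).T+np.array(c['eye'])
             ~~~~~~~~~~~~~~~~~~~~~~~~~~~~~~~^^^^^
ValueError: cannot reshape array of size 4 into shape (3,3)
```

```bash
sed -i "s/np.array(c\['rotation'\]).reshape(3,3)/R.from_quat(c['rotation']).as_matrix()/" h.py
python3 - <<'E'
from h import *
for n in('top','scene'):
    print(imaging.camera_info(n))
    im,d,P=grab(n,n+'0'); cv2.imwrite(f'pics/{n}0.png',cv2.resize(im,(800,600)))
    for v in range(40,384,60): print([tuple(int(x) for x in P[v,u]) if d[v,u] else 0 for u in range(30,512,75)])
E
```

```text
{'vfov': 50.2895846455918, 'cx': 249.5052654649338, 'cy': 193.958524443625, 'eye': array([ 321.29034815,  -21.18287772, 1456.51546576]), 'rotation': array([-0.69913638,  0.71112899, -0.04535611,  0.05870871])}
[(1154, 842, 0), (1107, 524, 67), (1136, 260, 2), (1113, -25, 30), (1122, -310, 0), (1114, -591, 1), (1107, -871, 1)]
[(782, 642, 316), (904, 541, 0), (860, 241, 93), (846, -21, 114), (883, -298, 4), (876, -573, 4), (799, -740, 192)]
[(676, 805, 10), (672, 532, 2), (667, 256, 2), (649, -17, 54), (656, -289, 0), (627, -520, 104), (587, -681, 263)]
[(457, 799, -3), (452, 523, 3), (447, 253, 5), (443, -13, 0), (437, -277, 14), (429, -519, 68), (388, -509, 550)]
[(198, 1280, -897), (191, 855, -912), (185, 423, -906), (179, -2, -902), (173, -423, -894), (267, -306, 638), (258, -511, 523)]
[(-38, 997, -417), (-137, 840, -905), (-138, 416, -886), (111, -10, 399), (176, -140, 732), (161, -289, 664), (-160, -1229, -901)]
{'vfov': 53.61544194482322, 'cx': 247.9479053182193, 'cy': 190.50110085241968, 'eye': array([-120.97096573,  780.22301776,  770.48977777]), 'rotation': array([-0.29397735,  0.82793313, -0.44826076,  0.16482214])}
[0, (3425, -1340, 3), (2101, -1143, 194), (2114, -2031, 49), (1656, -2574, 17), (157, -72, 599), (434, -2576, 163)]
[(2814, -279, -166), (2103, -463, -63), (989, -150, 267), (1104, -761, 71), (540, -518, 262), (859, -2542, -374), (308, -2576, -264)]
[(793, 493, 342), (1280, 57, -5), (858, -9, 107), (765, -335, 1), (516, -531, 1), (270, -728, 1), (168, -2582, -748)]
[(1094, 463, 1), (837, 333, 46), (701, 147, 0), (505, -7, 1), (314, -170, -4), (46, 12, 232), (-17, -1939, -901)]
[(815, 591, 4), (660, 459, 0), (498, 330, 0), (339, 200, -2), (286, -179, -275), (1, 60, 106), (-155, -1312, -906)]
[(626, 679, 3), (443, 585, 61), (357, 457, 0), (286, 266, -146), (286, -279, -738), (-47, 130, 0), (-252, -867, -904)]
```

View pics/top0.png

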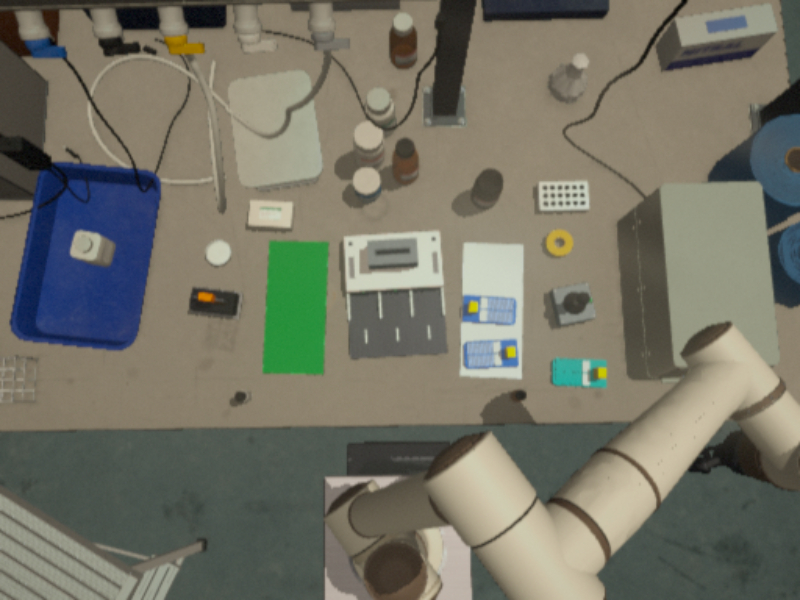

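View pics/scene0.png

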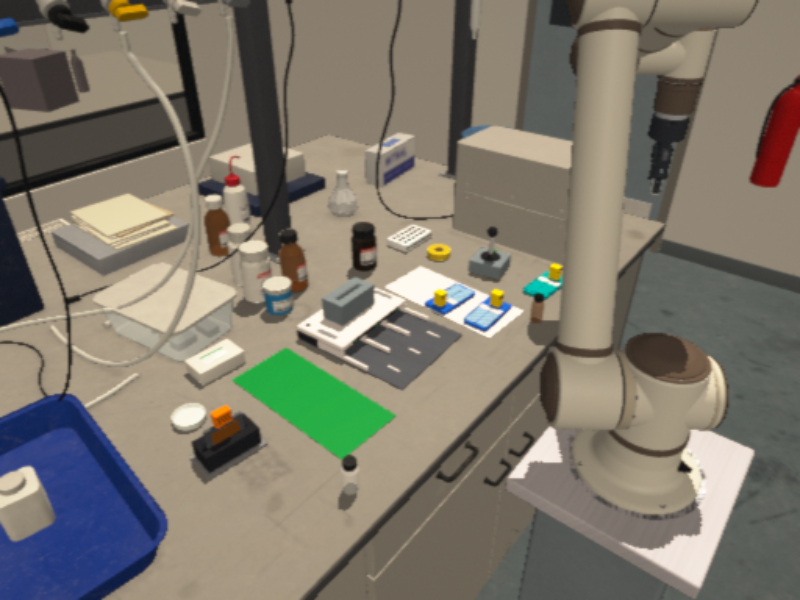

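```bash
python3 - <<'E'
from h import *
D=np.load('top0.npz');im,d,P=D['im'],D['d'],D['P']
cv2.imwrite('pics/c1.png',cv2.resize(im[130:265,215:400],None,fx=4.3,fy=4.3,interpolation=cv2.INTER_CUBIC))
s=R.from_quat(readout.read_state()['ee_rot']).as_matrix();print(s.round(2))
hsv=cv2.cvtColor(im,cv2.COLOR_BGR2HSV)
c,f=info('top');Rm=R.from_quat(c['rotation']).as_matrix();e=np.array(c['eye'])
def ray(uv,z):
    uv=np.atleast_2d(uv);q=np.c_[(uv[:,0]-c['cx'])/f,(uv[:,1]-c['cy'])/f,np.ones(len(uv))]@Rm.T
    return e+q*((z-e[2])/q[:,2])[:,None]
def rep(name,m,z,amin=15):
    n,l,st,ce=cv2.connectedComponentsWithStats(m.astype(np.uint8))
    for i in range(1,n):
        if st[i,4]<amin: continue
        v,u=np.nonzero(l==i); w=ray(np.c_[u,v],z)[:,:2].astype(np.float32)
        r=cv2.minAreaRect(w); print(name,st[i,4],ce[i].round(1),'c',np.round(r[0],1),'s',np.round(r[1],1),'a',round(r[2],1),'zmed',np.round(np.median(P[l==i][:,2]),1),'mean',w.mean(0).round(1))
H,S,V=[hsv[...,i].astype(int) for i in range(3)]
print(P[210:216,330].round(0))
rep('green',(H>50)&(H<75)&(S>180)&(V>90),2,200)
rep('blue',(H>98)&(H<125)&(S>80)&(np.mgrid[0:512,0:384][0].T>285)&(np.mgrid[0:512,0:384][0].T<335),10,30)
rep('yel',(H>22)&(H<35)&(S>180)&(V>130),44,6)
rep('or',(H>5)&(H<20)&(S>200)&(V>160),95,6)
rep('white',(S<40)&(V>190),2,300)
E
```

```text
[[-0.   -0.36  0.93]
 [ 0.    0.93  0.36]
 [-1.    0.   -0.  ]]
[[ 474. -281.    5.]
 [ 471. -281.   -1.]
 [ 467. -280.    4.]
 [ 464. -281.    1.]
 [ 459. -279.   11.]
 [ 456. -280.    3.]]
green 1746 [187.3 207.7] c [513.4 224.8] s [130.2 253.9] a 88.4 zmed 1.0 mean [492.2 228.8]
blue 108 [300.8 197.9] c [ 521.8 -178.8] s [35.5 57.9] a 88.0 zmed 8.8 mean [ 518.7 -177.9]
blue 111 [325.1 226.2] c [ 418.9 -261.6] s [59.4 35.9] a 1.5 zmed 8.9 mean [ 416.4 -259.8]
blue 37 [298.4 228.5] c [ 411.6 -165.8] s [56.5 16.6] a 17.8 zmed 10.5 mean [ 410.2 -165.8]
yel 22 [112.8  24.5] c [1180.5  504.8] s [14.4 30.7] a 10.6 zmed 666.9 mean [1182.5  506.2]
yel 30 [122.4  29. ] c [1161.3  469.3] s [41.2 12.1] a 88.4 zmed 656.9 mean [1163.2  469.5]
yel 25 [302.2 196.4] c [ 518.8 -178.6] s [13.9 17.7] a 88.1 zmed 44.0 mean [ 519.3 -179.2]
yel 24 [326.7 225.1] c [ 418.3 -259.3] s [17.1 13.8] a 89.0 zmed 43.6 mean [ 418. -260.]
yel 30 [385.  238.5] c [ 368.9 -456.2] s [13.6 17.6] a 86.4 zmed 41.9 mean [ 368.9 -456.2]
or 43 [131.  189.6] c [546.  404.7] s [29.2 16. ] a 77.6 zmed 92.5 mean [546.1 404.6]
white 1183 [253.5 168.6] c [638.2  -3.5] s [127.1 223.6] a 2.3 zmed 35.2 mean [630.2 -11.1]
white 1966 [315.7 189. ] c [ 519.7 -228.1] s [138.1 305.7] a 86.7 zmed 1.6 mean [ 551.9 -233.1]
white 402 [313.2 311.6] c [ 123.5 -209.4] s [169.5  31.9] a 35.1 zmed 733.7 mean [ 124.7 -207.9]
white 586 [288.8 356.7] c [ -29.1 -120.8] s [145.6  76.3] a 10.7 zmed -0.2 mean [ -22.5 -119.7]
```

View pics/c1.png

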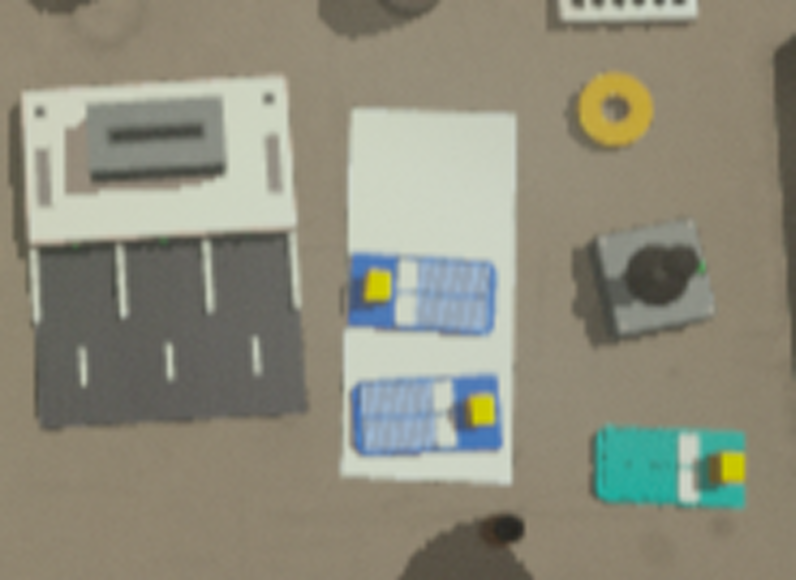

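```bash
cat > fit.py <<'E'
from h import *
from scipy.optimize import least_squares
from scipy.ndimage import map_coordinates, gaussian_filter
def proj(n,X):
    c,f=info(n); q=(X-np.array(c['eye']))@R.from_quat(c['rotation']).as_matrix()
    return np.c_[q[:,0]/q[:,2]*f+c['cx'],q[:,1]/q[:,2]*f+c['cy']]
def rect(x0,x1,y0,y1,z):
    p=[(x0,y0,z),(x1,y0,z),(x1,y1,z),(x0,y1,z)]; return [(p[i],p[(i+1)%4]) for i in range(4)]
def place(X,p):
    c,s=np.cos(p[2]),np.sin(p[2]); return np.c_[p[0]+c*X[:,0]-s*X[:,1],p[1]+s*X[:,0]+c*X[:,1],X[:,2]]
def fit(n,im,edges,p0,w=4,it=6,free=3):
    """edges: [(a,b)] object frame; p=[x,y,yaw]"""
    g=[gaussian_filter(im[...,k].astype(float),0.7) for k in range(3)]
    p=np.array(p0,float); t=np.linspace(.08,.92,25)[:,None]
    S=[np.array(a)*(1-t)+np.array(b)*t for a,b in edges]
    for k in range(it):
        ww=max(w*(.7**k),1.6); A=[];N=[];T=[]
        for s in S:
            uv=proj(n,place(s,p)); d=uv[-1]-uv[0]; d/=np.hypot(*d); nn=np.array([-d[1],d[0]])
            o=np.arange(-ww,ww+.01,.25)
            q=uv[:,None]+o[None,:,None]*nn
            gr=sum(np.abs(map_coordinates(c,[q[...,1]+nn[1]*.5,q[...,0]+nn[0]*.5],order=1)-map_coordinates(c,[q[...,1]-nn[1]*.5,q[...,0]-nn[0]*.5],order=1)) for c in g)
            gr=gaussian_filter(gr,[1,1]); j=gr.argmax(1); ok=(gr.max(1)>12)&(j>0)&(j<len(o)-1)
            A.append(s[ok]);T.append(uv[ok]+o[j[ok],None]*nn);N.append(np.tile(nn,(ok.sum(),1)))
        A,T,N=map(np.vstack,(A,T,N))
        r=least_squares(lambda x:((proj(n,place(A,x*[1,1,.01]))-T)*N).sum(1),p/[1,1,.01],loss='soft_l1',f_scale=.3)
        p=r.x*[1,1,.01]
    e=np.abs(((proj(n,place(A,p))-T)*N).sum(1))
    return p,round(np.median(e),2),len(A)
READER=rect(0,130,-111,111,36)[1:]+rect(47,103,-55,55,86)+rect(-150,0,-111,111,4)[3:]+[((-150,-111,4),(-10,-111,4)),((-150,111,4),(-10,111,4))]
MAT=rect(-155,155,-70,70,2); STAND=rect(-25,25,-50,50,40); BOX=rect(-42,42,-42,42,36)
CAS=[((-60,-31,8),(50,-31,8)),((-60,31,8),(50,31,8)),((60,-21,8),(60,21,8)),((-60,-31,8),(-60,31,8))]
GRIP=rect(-8,8,-15,15,85+10); TAB=rect(-50,-30,-12,12,42)
E
python3 - <<'E'
from fit import *
d2=np.pi/180
objs=dict(reader=(READER,[575,-12,-.04]),inm=(MAT,[518,-228,-.05]),outm=(MAT,[513,223,-.03]),stand=(STAND,[545,405,-.2]),grip=(GRIP,[546,404,-.2]),box=(BOX,[530,-390,np.pi+.2]))
for n in('top','scene'):
    im=np.load(n+'0.npz')['im']
    for k,(E,p) in objs.items():
        try: p,e,m=fit(n,im,E,p); print(n,k,p[:2].round(1),round(p[2]/d2,2),e,m)
        except Exception as x: print(n,k,x)
    for nm,y,p in(('A',0,[520,-220,-1.6]),('B',0,[415,-220,1.55])):
        E=[(np.add(a,[0,0,2]),np.add(b,[0,0,2])) for a,b in CAS]
        p,e,m=fit(n,im,E,p,w=6); print(n,nm,p[:2].round(1),round(p[2]/d2,2),e,m)
E
```

```text
top reader [565.5  -5.8] 2.15 0.14 219
top inm [ 519.9 -228. ] -3.32 0.14 99
top outm [869310.1 -25774.8] -65.49 nan 0
top stand [534.  398.8] -8.86 0.14 60
top grip [546.1 405. ] -11.88 0.34 100
top box [ 517.3 -383.7] 190.94 0.2 56
top A [ 516.  -235.8] -94.11 0.38 93
top B [ 417.3 -219.2] 91.34 0.32 97
scene reader [563.   -2.4] 1.72 0.34 205
scene inm [ 517.7 -226.6] -3.16 0.15 97
scene outm [511.  226.9] -2.4 0.1 53
scene stand [544.7 408.8] -6.96 0.14 82
scene grip [544.  409.5] -11.94 0.15 100
scene box [ 519.  -381.6] 191.37 0.27 65
scene A [ 508.  -227.8] -95.32 0.13 74
scene B [ 412.4 -208.2] 91.46 0.37 71
  return _methods._mean(a, axis=axis, dtype=dtype,
  ret = ret.dtype.type(ret / rcount)
```

```bash
cat > m1.py <<'E'
from fit import *
d2=np.pi/180
up=lambda E,h:[(np.add(a,[0,0,h]),np.add(b,[0,0,h])) for a,b in E]
CT=CAS+TAB
objs=dict(reader=(READER,[565,-5,.036]),inm=(MAT,[519,-228,-.058]),outm=(MAT,[512,226,-.04]),stand=(STAND,[545,407,-.208]),grip=(GRIP,[545,407,-.208]),box=(BOX,[518,-383,np.pi+.19]),A=(up(CT,2),[516,-218,-1.64]),B=(up(CT,2),[415,-219,1.6]))
if __name__=='__main__':
  for n in('top','scene'):
    im=np.load(n+'0.npz')['im']; o=cv2.resize(im,None,fx=4,fy=4,interpolation=cv2.INTER_CUBIC)
    for k,(E,p) in objs.items():
        try: p,e,m=fit(n,im,E,p,w=3.5)
        except Exception as x: print(n,k,x);continue
        print(n,k,p[:2].round(1),round(p[2]/d2,2),e,m)
        for a,b in E:
            uv=((proj(n,place(np.array([a,b],float),p))+.5)*4-.5).astype(int); cv2.line(o,tuple(map(int,uv[0])),tuple(map(int,uv[1])),(255,0,255),1)
    cv2.imwrite(f'pics/ov_{n}.png',cv2.resize(o[560:1080,440:1600],(800,359),interpolation=cv2.INTER_AREA) if n=='top' else cv2.resize(o[560:1300,440:1560],(800,529),interpolation=cv2.INTER_AREA))
E
python3 m1.py
```

```text
top reader [565.4  -5.8] 2.16 0.14 219
top inm time passes only in moves, steps and waits
top outm [9225443.9 -370919.8] -174.4 nan 0
top stand [535.2 408.1] -8.44 0.16 64
top grip [546.1 405. ] -11.79 0.35 100
top box [ 517.3 -382.6] 193.57 0.28 61
top A [ 517.2 -220.3] -95.26 0.15 200
top B [ 417.3 -219.5] 91.62 0.12 191
scene reader [563.   -2.4] 1.73 0.34 205
scene inm [ 517.7 -226.6] -3.16 0.15 97
scene outm [511. 227.] -2.32 0.11 53
scene stand [544.8 408.9] -6.88 0.14 83
scene grip [544.  409.5] -11.94 0.15 100
scene box [ 523.5 -402. ] 190.66 0.17 63
scene A [ 508.7 -228.8] -96.14 0.42 144
scene B [ 413.9 -217.3] 93.17 0.16 163
  return _methods._mean(a, axis=axis, dtype=dtype,
  ret = ret.dtype.type(ret / rcount)
```

View pics/ov_top.png

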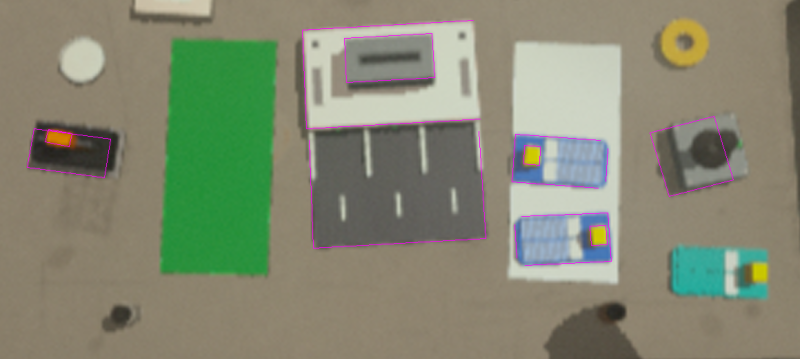

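View pics/ov_scene.png

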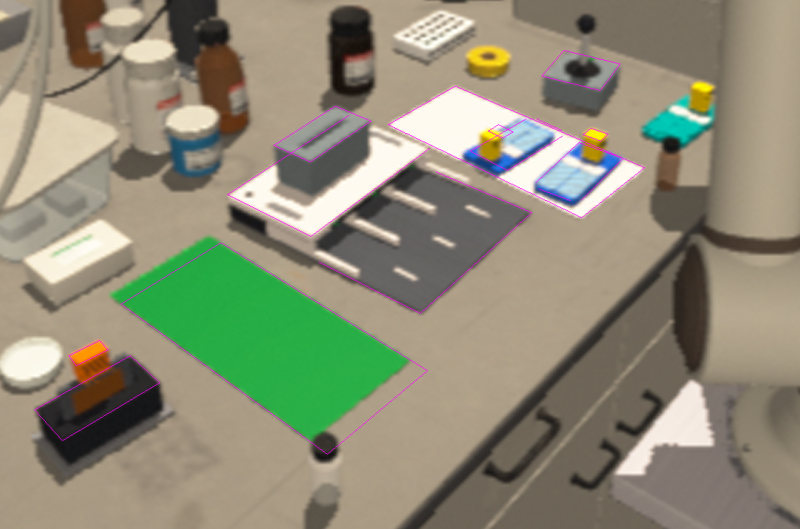

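arm_command:
  increments:
    - [[0,0,2.5],[10,46,0],0]
    - [[0,0,5],[25,92,0],0]
    - [[0,0,7.5],[40,138,0],0]
    - [[0,0,10],[56,184,0],0]
    - [[0,0,12.5],[74,230,0],0]

```text
clock: 0.65
position: [297.3, -351.4, 230.3]
ee_rot: [-0.203, 0.677, 0.204, 0.677]
contact_force: [0.4, 0.2, -0.8]
gripper_width: 85.0
```

arm_command:
  increments:
    - [[0,0,3],[15,46,0],0]
    - [[0,0,6],[30,92,0],0]
    - [[0,0,9],[45,138,0],0]
    - [[0,0,12],[62,184,0],0]
    - [[0,0,15],[77,230,0],0]

```text
clock: 1.15
position: [374.4, -119.5, 230.5]
ee_rot: [-0.291, 0.644, 0.292, 0.644]
contact_force: [0.7, 0.1, 0.1]
gripper_width: 85.5
```

arm_command:
  increments:
    - [[0,0,3],[15,46,0],0]
    - [[0,0,6],[30,92,0],0]
    - [[0,0,9],[45,138,0],0]
    - [[0,0,12],[62,184,0],0]
    - [[0,0,15],[77,230,0],0]

```text
clock: 1.65
position: [451.5, 112.6, 230.6]
ee_rot: [-0.373, 0.6, 0.374, 0.6]
contact_force: [1.2, -1.7, 0.4]
gripper_width: 85.3
```

arm_command:
  increments:
    - [[0,0,3],[15,46,0],0]
    - [[0,0,6],[30,92,0],0]
    - [[0,0,9],[45,138,0],0]
    - [[0,0,12],[62,184,0],0]
    - [[0,0,15],[77,230,0],0]

```text
clock: 2.15
position: [528.8, 344.5, 230.1]
ee_rot: [-0.449, 0.546, 0.45, 0.546]
contact_force: [0.7, 0.6, -0.3]
gripper_width: 85.4
```

arm_command:
  increments:
    - [[0,0,0],[8,31,0],0]
    - [[0,0,0],[16,62,-10],0]
    - [[0,0,0],[16,62,-50],0]
    - [[0,0,0],[16,62,-90],0]
    - [[0,0,0],[16,62,-100],0]

```text
clock: 2.65
position: [542.1, 404.4, 124.0]
ee_rot: [-0.449, 0.55, 0.45, 0.542]
contact_force: [-0.0, -1.1, -1.4]
gripper_width: 85.3
```

arm_command:
  increments:
    - [[0,0,0],[0,0,-20],0]
    - [[0,0,0],[0,0,-40],0]
    - [[0,0,0],[0,0,-62],0]
    - [[0,0,0],[0,0,-62],0.3]
    - [[0,0,0],[0,0,-62],0.6]

```text
clock: 3.15
position: [542.8, 404.7, 63.2]
ee_rot: [-0.449, 0.55, 0.45, 0.542]
contact_force: [0.2, -0.4, 0.0]
gripper_width: 59.1
```

arm_command:
  increments:
    - [[0,0,0],[0,0,0],0.8]
    - [[0,0,0],[0,0,0],1]
    - [[0,0,0],[0,0,0],1]
    - [[0,0,0],[0,0,0],1]
    - [[0,0,0],[0,0,0],1]

```text
clock: 3.65
position: [544.2, 405.2, 65.0]
ee_rot: [-0.45, 0.548, 0.449, 0.543]
contact_force: [3.1, -1.5, 5.4]
gripper_width: 15.2
```

arm_command:
  increments:
    - [[0,0,0],[0,0,10],1]
    - [[0,0,0],[0,0,30],1]
    - [[0,0,0],[0,0,55],1]
    - [[0,0,0],[0,0,80],1]
    - [[0,0,0],[0,0,105],1]

```text
clock: 4.15
position: [542.8, 404.9, 170.0]
ee_rot: [-0.449, 0.55, 0.45, 0.542]
contact_force: [1.7, 1.1, -1.2]
gripper_width: 15.0
```

arm_command:
  increments:
    - [[0,0,2],[15,-40,5],1]
    - [[0,0,4],[30,-80,5],1]
    - [[0,0,7],[45,-120,5],1]
    - [[0,0,10],[60,-160,5],1]
    - [[0,0,12],[75,-200,5],1]

```text
clock: 4.65
position: [616.9, 203.6, 174.4]
ee_rot: [-0.504, 0.5, 0.505, 0.491]
contact_force: [0.4, -0.0, -1.5]
gripper_width: 14.9
```

```bash
python3 - <<'E'
from h import *
s=readout.read_state();M=R.from_quat(s['ee_rot']).as_matrix();print(s['position'].round(1),M.round(3),s['gripper_width'],s['contact_force'].round(1),s['joints'].round(2))
y=M[:,1];print('yaw tool y',np.degrees(np.arctan2(y[1],y[0])))
t=np.radians(2.1);print('slot',565-0+75*np.cos(t),-5+75*np.sin(t))
E
```

```text
[616.9 203.6 174.4] [[-0.01  -1.    -0.018]
 [-0.008 -0.018  1.   ]
 [-1.     0.01  -0.007]] 14.879513171364733 [ 0.4 -0.  -1.5] [ 0.57  0.47  0.    0.   -1.11 -0.55]
yaw tool y -178.9881204168405
slot 639.9496295333993 -2.2517218470082794
```

arm_command:
  increments:
    - [[0.1,-0.1,0.2],[5,-45,0],1]
    - [[0.2,-0.2,0.4],[10,-90,0],1]
    - [[0.3,-0.3,0.7],[15,-135,0],1]
    - [[0.4,-0.5,1],[20,-180,0],1]
    - [[0.4,-0.5,1],[22.5,-207,0],1]

```text
clock: 5.15
position: [638.0, -6.0, 173.7]
ee_rot: [-0.507, 0.493, 0.509, 0.491]
contact_force: [0.3, 0.6, -1.4]
gripper_width: 15.1
```

arm_command:
  increments:
    - [[0,0,0],[0,0,0],1]
    - [[0,0,0],[0,0,-10],1]
    - [[0,0,0],[0,0,-20],1]
    - [[0,0,0],[0,0,-20],1]
    - [[0,0,0],[0,0,-20],1]

```text
clock: 5.65
position: [637.6, -4.8, 152.8]
ee_rot: [-0.507, 0.493, 0.51, 0.49]
contact_force: [0.2, 1.3, -0.4]
gripper_width: 15.0
```

```bash
python3 - <<'E'
from fit import *
s=readout.read_state();M=R.from_quat(s['ee_rot']).as_matrix();print(s['position'].round(1),M.round(3),s['contact_force'].round(1))
o=[]
for n in('top','scene'):
    im,d,P=grab(n,n+'1'); o.append(cv2.resize(im[130:290,180:380] if n=='top' else im[120:280,160:360],(400,320),interpolation=cv2.INTER_CUBIC))
    # pane outline: lower edge & side edges, frame top
    z0=s['position'][2]-55; E=[((0,-35,z0),(0,35,z0)),((0,35,z0),(0,35,z0+55)),((0,-35,z0),(0,-35,z0+55))]
    print(n,proj(n,np.array([[639.5,-38,z0],[639.5,32,z0]])).round(1))
cv2.imwrite('pics/d1.png',cv2.resize(np.hstack(o),(800,320)))
im=np.load('scene1.npz')['im'];cv2.imwrite('pics/d2.png',cv2.resize(im[125:225,190:300],(770,700//1)[:2] if 0 else (660,600),interpolation=cv2.INTER_CUBIC))
E
```

```text
[637.6  -4.8 152.8] [[-0.006 -0.999 -0.034]
 [-0.    -0.034  0.999]
 [-1.     0.006 -0.   ]] [ 0.2  1.3 -0.4]
top [[261.  159.9]
 [240.4 160.3]]
scene [[229.8 178.4]
 [215.7 187. ]]
```

View pics/d2.png

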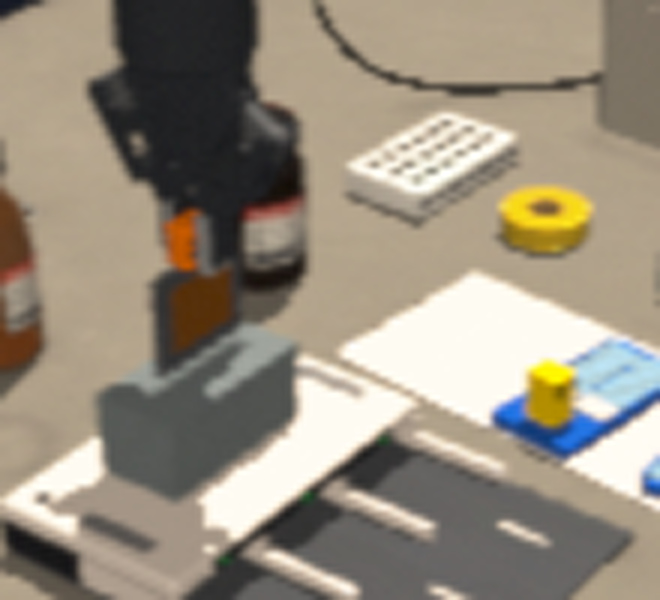

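```bash
python3 - <<'E'
from fit import *
im=np.load('scene1.npz')['im']; z0=152.8-55
E=[((-3,-33,z0),(-3,33,z0)),((3,35,z0),(3,35,z0+58)),((-3,-35,z0),(-3,-35,z0+25))]
for w in(2,3): 
    p,e,m=fit('scene',im,E,[637.6,-4.8,np.radians(2)],w=w); print('pane',p[:2].round(1),np.degrees(p[2]).round(2),e,m)
T=rect(47,103,-55,55,86)
for q in (T,[T[0],T[3]],READER):
    p,e,m=fit('scene',np.load('scene0.npz')['im'],q,[563,-2.4,np.radians(1.9)],w=2); print('reader',p[:2].round(1),np.degrees(p[2]).round(2),e,m)
SL=rect(70,80,-37,37,86)
for n,a in(('top',[565,-5.5]),('scene',[563,-2.4])):
    p,e,m=fit(n,np.load(n+'0.npz')['im'],T+SL,a+[np.radians(1.9)],w=2); print('slot',n,p[:2].round(1),np.degrees(p[2]).round(2),e,m)
o=cv2.resize(im,None,fx=6,fy=6,interpolation=cv2.INTER_CUBIC)
E
sed -n 1,3p /dev/null
```

```text
pane [641.   -3.6] 6.42 0.14 67
pane [641.2  -4. ] 5.98 0.13 68
reader [564.8  -4.2] 2.62 0.12 90
reader [564.6  -4.4] 2.43 0.1 41
reader [563.   -2.4] 1.72 0.16 205
slot top [565.6  -5.9] 2.47 0.15 182
slot scene [564.   -2.9] 2.45 0.16 191
```

arm_command:
  increments:
    - [[0,0,0.2],[1,1,0],1]
    - [[0,0,0.4],[2,2,0],1]
    - [[0,0,0.4],[2,3,-4],1]
    - [[0,0,0.4],[2,3,-8],1]
    - [[0,0,0.4],[2,3,-12],1]

```text
clock: 6.25
position: [640.0, -2.1, 141.3]
ee_rot: [-0.509, 0.491, 0.511, 0.489]
contact_force: [0.3, -0.3, -0.5]
gripper_width: 15.1
```

arm_command:
  increments:
    - [[0,0,0],[0,0,-2],1]
    - [[0,0,0],[0,0,-4],1]
    - [[0,0,0],[0,0,-6],1]
    - [[0,0,0],[0,0,-8],1]
    - [[0,0,0],[0,0,-8],1]

```text
clock: 6.75
position: [639.8, -2.5, 132.8]
ee_rot: [-0.509, 0.491, 0.511, 0.488]
contact_force: [0.2, -2.2, -0.9]
gripper_width: 15.1
```

arm_command:
  increments:
    - [[0,0,0],[0,0,-3],1]
    - [[0,0,0],[0,0,-6],1]
    - [[0,0,0],[0,0,-9],1]
    - [[0,0,0],[0,0,-12],1]
    - [[0,0,0],[0,0,-15],1]

```text
clock: 7.25
position: [639.8, -2.6, 117.6]
ee_rot: [-0.509, 0.491, 0.511, 0.488]
contact_force: [0.1, -3.2, 1.5]
gripper_width: 15.0
```

arm_command:
  increments:
    - [[0,0,0],[0,0,-3],1]
    - [[0,0,0],[0,0,-6],1]
    - [[0,0,0],[0,0,-9],1]
    - [[0,0,0],[0,0,-12],1]
    - [[0,0,0],[0,0,-15],1]

```text
clock: 7.75
position: [639.8, -2.6, 102.3]
ee_rot: [-0.509, 0.491, 0.511, 0.488]
contact_force: [0.2, -2.2, 1.3]
gripper_width: 15.2
```

arm_command:
  increments:
    - [[0,0,0],[0,0,-2],1]
    - [[0,0,0],[0,0,-4],1]
    - [[0,0,0],[0,0,-6],1]
    - [[0,0,0],[0,0,-7],1]
    - [[0,0,0],[0,0,-7],1]

```text
clock: 8.25
position: [639.9, -2.5, 96.0]
ee_rot: [-0.509, 0.491, 0.511, 0.488]
contact_force: [-0.7, -1.5, 4.7]
gripper_width: 15.2
```

arm_command:
  increments:
    - [[0,0,0],[0,0,0],0.7]
    - [[0,0,0],[0,0,0],0.5]
    - [[0,0,0],[0,0,5],0.4]
    - [[0,0,0],[0,0,30],0.4]
    - [[0,0,0],[0,0,70],0.4]

```text
clock: 8.75
position: [638.1, -2.4, 163.8]
ee_rot: [-0.507, 0.493, 0.513, 0.487]
contact_force: [0.8, -0.0, 0.1]
gripper_width: 51.7
```

arm_command:
  increments:
    - [[0,0,0],[-10,0,40],0.4]
    - [[0,0,0],[-45,0,60],0.4]
    - [[0,0,0],[-90,0,60],0.4]
    - [[0,0,0],[-140,0,60],0.4]
    - [[0,0,0],[-190,0,60],0.4]

```text
clock: 9.25
position: [446.4, -2.4, 223.8]
ee_rot: [-0.507, 0.493, 0.513, 0.487]
contact_force: [-0.1, 0.9, 0.1]
gripper_width: 51.0
```

```bash
cat > m2.py <<'E'
from m1 import *
import sys
tag=sys.argv[1]
def cas(poses,h,show=None):
  for n in('top','scene'):
    im,d,P=grab(n,n+tag)
    for p0 in poses:
        p,e,m=fit(n,im,up(CT,h),p0,w=3); c,s_=np.cos(p[2]),np.sin(p[2])
        print(n,'cas',p[:2].round(1),round(p[2]/d2,2),e,m,'tab',(p[:2]-40*np.array([c,s_])).round(1))
if __name__=='__main__':
    s=readout.read_state();M=R.from_quat(s['ee_rot']).as_matrix();print(s['clock'],s['position'].round(1),M.round(3).tolist(),s['joints'].round(2),s['gripper_width'].round(1))
    poses=eval(sys.argv[2]);h=float(sys.argv[3]);cas([[a,b,np.radians(c)] for a,b,c in poses],h)
    a=np.load(f'top{tag}.npz')['im'][120:270,110:400];b=np.load(f'scene{tag}.npz')['im'][110:300,50:400]
    cv2.imwrite(f'pics/v{tag}.png',np.vstack([cv2.resize(x,(580,300),interpolation=cv2.INTER_CUBIC) for x in(a,b)]))
E
python3 m2.py 2 '[[517,-220,-95],[416,-219,91.8]]' 2
```

```text
Traceback (most recent call last):
  File "m2.py", line 11, in <module>
    s=readout.read_state();M=R.from_quat(s['ee_rot']).as_matrix();print(s['clock'],s['position'].round(1),M.round(3).tolist(),s['joints'].round(2),s['gripper_width'].round(1))
                                                                                                                                                   ^^^^^^^^^^^^^^^^^^^^^^^^
AttributeError: 'float' object has no attribute 'round'
```

```bash
sed -i "s/,s\['gripper_width'\].round(1)/,s['gripper_width']/" m2.py; python3 m2.py 2 '[[517,-220,-95],[416,-219,91.8]]' 2
```

```text
9.25 [446.4  -2.4 223.8] [[-0.011, -0.999, -0.04], [-0.001, -0.04, 0.999], [-1.0, 0.011, -0.0]] [ 0.36  0.09 -0.41 -0.   -1.08 -0.32] 51.04444819351753
top cas [ 517.2 -220.3] -95.2 0.14 200 tab [ 520.8 -180.4]
top cas [ 417.3 -219.5] 91.58 0.11 191 tab [ 418.4 -259.5]
scene cas [ 509.5 -229. ] -98.15 0.39 132 tab [ 515.1 -189.4]
scene cas [ 413.9 -217.3] 93.06 0.17 163 tab [ 416.  -257.2]
```

View pics/v2.png

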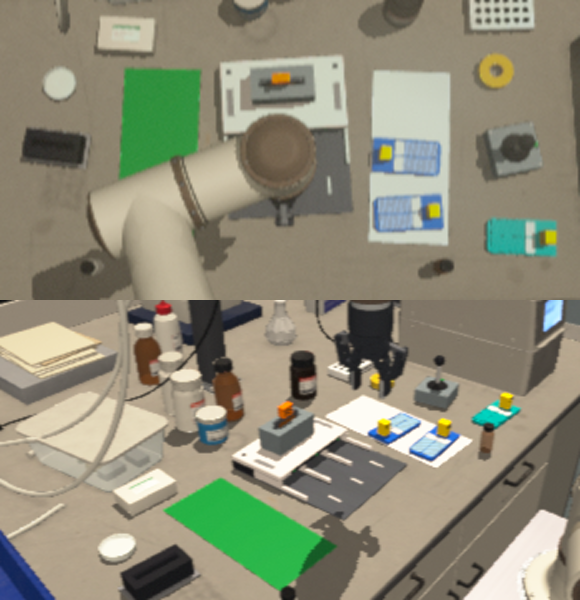

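arm_command:
  increments:
    - [[0,-0.1,-1.5],[15,-36,-20],0.4]
    - [[0,-0.2,-3],[30,-72,-40],0.4]
    - [[0,-0.4,-4.5],[45,-108,-60],0.4]
    - [[0,-0.6,-6],[60,-144,-80],0.4]
    - [[0,-0.6,-7.5],[75,-178,-100],0.4]

```text
clock: 9.85
position: [517.3, -183.0, 122.7]
ee_rot: [-0.476, 0.523, 0.478, 0.521]
contact_force: [0.9, 0.7, 0.8]
gripper_width: 51.2
```

arm_command:
  increments:
    - [[0,0,0],[0,0,-20],0.4]
    - [[0,0,0],[0,0,-40],0.4]
    - [[0,0,0],[0,0,-50],0.4]
    - [[0,0,0],[0,0,-50],0.4]
    - [[0,0,0],[0,0,-50],0.4]

```text
clock: 10.35
position: [518.1, -182.9, 73.5]
ee_rot: [-0.476, 0.523, 0.478, 0.521]
contact_force: [0.8, 0.4, 0.4]
gripper_width: 50.9
```

```bash
cat > st.py <<'E'
from h import *
s=readout.read_state();M=R.from_quat(s['ee_rot']).as_matrix();y=M[:,1]
print(s['clock'],s['position'].round(1),'down',M[:,0].round(3),'yaw',np.degrees(np.arctan2(y[1],y[0])).round(2),s['joints'].round(2),s['contact_force'].round(1),round(s['gripper_width'],1))
E
python3 st.py
```

```text
10.35 [ 518.1 -182.9   73.5] down [-0.003  0.    -1.   ] yaw 174.83 [-0.04  0.43 -0.38 -0.   -0.77 -0.05] [0.8 0.4 0.4] 50.9
```

arm_command:
  increments:
    - [[0,0,0],[2,2,-15],0.4]
    - [[0,0,0],[3,3,-30],0.4]
    - [[0,0,0],[3,3,-45],0.4]
    - [[0,0,0],[3,3,-58],0.4]
    - [[0,0,0],[3,3,-58],0.5]

```text
clock: 10.85
position: [520.6, -179.6, 14.8]
ee_rot: [-0.476, 0.523, 0.478, 0.521]
contact_force: [-0.1, -0.3, 0.3]
gripper_width: 42.8
```

arm_command:
  increments:
    - [[0,0,0],[0,0,0],0.7]
    - [[0,0,0],[0,0,0],1]
    - [[0,0,0],[0,0,0],1]
    - [[0,0,0],[0,0,0],1]
    - [[0,0,0],[0,0,0],1]

```text
clock: 11.35
position: [521.3, -179.6, 15.6]
ee_rot: [-0.476, 0.523, 0.478, 0.521]
contact_force: [-0.1, 1.3, 5.6]
gripper_width: 23.3
```

arm_command:
  increments:
    - [[0,0,0],[0,0,5],1]
    - [[0,0,0],[0,0,15],1]
    - [[0,0,0],[0,0,30],1]
    - [[0,0,0],[0,0,45],1]
    - [[0,0,0],[0,0,60],1]

```text
clock: 11.85
position: [521.0, -179.7, 76.6]
ee_rot: [-0.476, 0.523, 0.478, 0.521]
contact_force: [0.5, -0.5, -0.5]
gripper_width: 23.0
```

```bash
python3 st.py
```

```text
11.85 [ 521.  -179.7   76.6] down [-0.003  0.001 -1.   ] yaw 174.85 [-0.04  0.42 -0.37 -0.   -0.78 -0.05] [ 0.5 -0.5 -0.5] 23.0
```

arm_command:
  increments:
    - [[0,0,8],[-10,8,5],1]
    - [[0,0,16],[-20,16,10],1]
    - [[0,0,24],[-30,24,20],1]
    - [[0,0,32],[-40,32,20],1]
    - [[0,0,40],[-50,40,20],1]

```text
clock: 12.35
position: [470.5, -139.4, 97.3]
ee_rot: [-0.627, 0.326, 0.628, 0.325]
contact_force: [0.4, 0.0, -0.5]
gripper_width: 23.1
```

arm_command:
  increments:
    - [[0,0,8],[-10,8,0],1]
    - [[0,0,16],[-20,16,0],1]
    - [[0,0,24],[-30,24,0],1]
    - [[0,0,32],[-40,32,0],1]
    - [[0,0,40],[-50,40,0],1]

```text
clock: 12.85
position: [419.9, -99.2, 97.7]
ee_rot: [-0.701, 0.09, 0.701, 0.089]
contact_force: [-0.3, 1.0, -1.4]
gripper_width: 23.0
```

arm_command:
  increments:
    - [[0,0,6],[-8,5,0],1]
    - [[0,0,12],[-16,10,0],1]
    - [[0,0,17],[-24,13,-10],1]
    - [[0,0,17],[-28,15,-20],1]
    - [[0,0,17],[-28,15,-30],1]

```text
clock: 13.35
position: [391.1, -84.2, 68.0]
ee_rot: [0.707, 0.015, -0.707, 0.016]
contact_force: [-0.0, -0.3, -1.1]
gripper_width: 22.9
```

```bash
python3 st.py
```

```text
13.35 [391.1 -84.2  68. ] down [ 0.001 -0.002 -1.   ] yaw -87.51 [ 0.2   0.22 -0.74  0.   -0.61  1.41] [-0.  -0.3 -1.1] 22.9
```

arm_command:
  increments:
    - [[0,0,-0.2],[2,-0.5,-12],1]
    - [[0,0,-0.2],[2,-0.5,-24],1]
    - [[0,0,-0.2],[2,-0.5,-36],1]
    - [[0,0,-0.2],[2,-0.5,-48],1]
    - [[0,0,-0.2],[2,-0.5,-48],1]

```text
clock: 13.85
position: [392.1, -84.9, 19.3]
ee_rot: [-0.706, -0.013, 0.708, -0.015]
contact_force: [-0.1, -0.3, 0.0]
gripper_width: 22.6
```

```bash
python3 - <<'E'
from m1 import *
exec(open('st.py').read())
for n in('top','scene'):
    im,d,P=grab(n,n+'3')
    for E in(CAS[:3],CAS[1:3]):
        p,e,m=fit(n,im,up(E,6),[433,-82.5,.042],w=2.5);q=p[:2]-[565.3,-5.8];t=np.radians(2.3)
        print(n,p[:2].round(1),np.degrees(p[2]).round(2),e,m,'reader frame',q@[np.cos(t),np.sin(t)],q@[-np.sin(t),np.cos(t)])
a=np.load('top3.npz')['im'][150:240,210:310];b=np.load('scene3.npz')['im'][170:270,190:310]
cv2.imwrite('pics/v3.png',np.hstack([cv2.resize(x,(400,380),interpolation=cv2.INTER_CUBIC) for x in(a,b)]))
E
```

```text
13.85 [392.1 -84.9  19.3] down [-0.003 -0.003 -1.   ] yaw -87.73 [ 0.2   0.33 -0.79  0.01 -0.46  1.41] [-0.1 -0.3  0. ] 22.6
top [429.1 -80.1] 0.51 0.15 43 reader frame -139.03794892279194 -68.81018292662768
top [429.4 -81.9] -1.69 0.16 45 reader frame -138.89077516764956 -70.6198124443557
scene [429.3 -84.9] 1.88 0.16 59 reader frame -139.03777280450475 -73.62284545961955
scene [429.6 -85.9] 2.34 0.13 43 reader frame -138.8424333634358 -74.57486794222388
```

View pics/v3.png

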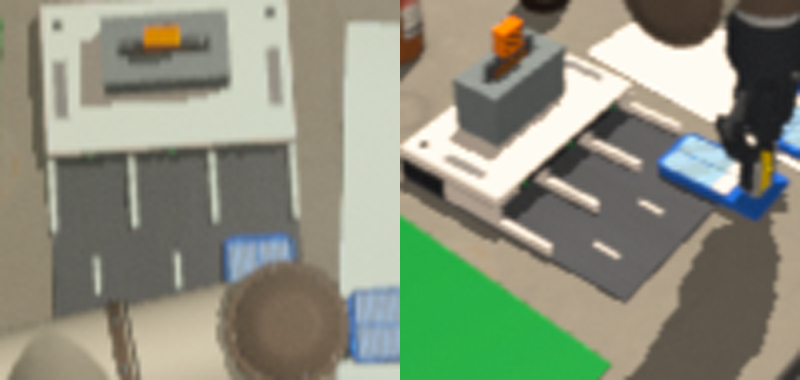

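arm_command:
  increments:
    - [[0,0,0],[8,0.5,0],1]
    - [[0,0,0],[16,1,0],1]
    - [[0,0,0],[24,1.5,0],1]
    - [[0,0,0],[32,1.8,0],1]
    - [[0,0,0],[40,2.1,0],1]

```text
clock: 14.45
position: [434.2, -82.6, 20.4]
ee_rot: [0.707, 0.013, -0.707, 0.015]
contact_force: [0.3, -0.3, 0.2]
gripper_width: 23.1
```

```bash
python3 st.py
```

```text
14.45 [434.2 -82.6  20.4] down [ 0.001 -0.002 -1.   ] yaw -87.7 [ 0.18  0.37 -0.69  0.01 -0.51  1.42] [ 0.3 -0.3  0.2] 23.1
```

arm_command:
  increments:
    - [[0,0,0],[6,0.3,-1],1]
    - [[0,0,0],[14,0.6,-1.5],1]
    - [[0,0,0],[22,0.9,-1.5],1]
    - [[0,0,0],[30,1.2,-1.5],1]
    - [[0,0,0],[36,1.5,-1.5],1]

```text
clock: 14.95
position: [471.1, -81.0, 18.9]
ee_rot: [0.707, 0.013, -0.707, 0.015]
contact_force: [-0.2, 0.3, -1.3]
gripper_width: 22.9
```

arm_command:
  increments:
    - [[0,0,0],[8,0.3,0],1]
    - [[0,0,0],[16,0.6,0],1]
    - [[0,0,0],[24,0.9,0],1]
    - [[0,0,0],[32,1.2,0],1]
    - [[0,0,0],[40,1.6,0],1]

```text
clock: 15.45
position: [511.7, -79.4, 18.9]
ee_rot: [0.707, 0.013, -0.707, 0.015]
contact_force: [0.4, -0.5, -0.6]
gripper_width: 22.9
```

```bash
python3 st.py
```

```text
15.45 [511.7 -79.4  18.9] down [ 0.001 -0.002 -1.   ] yaw -87.69 [ 0.16  0.47 -0.51  0.   -0.6   1.45] [ 0.4 -0.5 -0.6] 22.9
```

Free so far; final 26 mm slowly until the stop.

arm_command:
  increments:
    - [[0,0,0],[5,0.2,-0.4],1]
    - [[0,0,0],[10,0.4,-0.8],1]
    - [[0,0,0],[15,0.6,-1.2],1]
    - [[0,0,0],[18,0.7,-1.5],1]
    - [[0,0,0],[21,0.8,-1.5],1]

```text
clock: 15.95
position: [532.2, -78.8, 17.6]
ee_rot: [-0.707, -0.013, 0.707, -0.015]
contact_force: [-2.2, 0.1, 3.3]
gripper_width: 23.3
```

arm_command:
  increments:
    - [[0,0,0],[2,0.1,0],1]
    - [[0,0,0],[4,0.2,0],1]
    - [[0,0,0],[6,0.3,0],1]
    - [[0,0,0],[8,0.4,0],1]
    - [[0,0,0],[9,0.4,0],1]

```text
clock: 16.45
position: [537.8, -78.6, 17.6]
ee_rot: [-0.704, -0.013, 0.71, -0.015]
contact_force: [-11.3, 1.6, 10.7]
gripper_width: 23.1
```

```bash
python3 st.py
```

```text
16.45 [537.8 -78.6  17.6] down [-0.008 -0.003 -1.   ] yaw -87.75 [ 0.15  0.5  -0.44  0.   -0.64  1.45] [-11.3   1.6  10.7] 23.1
```

arm_command:
  increments:
    - [[0,0,0],[-1,0,0],0.7]
    - [[0,0,0],[-1,0,0],0.5]
    - [[0,0,0],[-1,0,5],0.4]
    - [[0,0,0],[-1,0,35],0.4]
    - [[0,0,0],[-1,0,75],0.4]

```text
clock: 16.95
position: [535.9, -78.7, 92.0]
ee_rot: [-0.703, -0.013, 0.711, -0.015]
contact_force: [0.7, -0.6, 0.2]
gripper_width: 51.5
```

arm_command:
  increments:
    - [[0,0,-6],[-20,0,20],0.4]
    - [[0,0,-12],[-50,-10,30],0.4]
    - [[0,0,-20],[-80,-25,30],0.4]
    - [[0,0,-28],[-105,-40,30],0.4]
    - [[0,0,-36],[-125,-55,30],0.4]

```text
clock: 17.45
position: [409.9, -134.1, 122.5]
ee_rot: [-0.672, 0.207, 0.68, 0.208]
contact_force: [0.2, 0.7, 0.0]
gripper_width: 51.4
```

```bash
python3 st.py; python3 - <<'E'
from m1 import *
for n in('top','scene'):
    im,d,P=grab(n,n+'4')
    for E,p0,h in((up(CT,2),[417,-219,1.6],2),(up(CAS[3:]+[((-60,-31,8),(-12,-31,8)),((-60,31,8),(-12,31,8))]+TAB,4),[577,-78,.04],4)):
        p,e,m=fit(n,im,E,p0,w=3);q=p[:2]-[565.3,-5.8];t=np.radians(2.3)
        print(n,p[:2].round(1),np.degrees(p[2]).round(2),e,m,'reader frame',q@[np.cos(t),np.sin(t)],q@[-np.sin(t),np.cos(t)],'tab',p[:2]-40*np.array([np.cos(p[2]),np.sin(p[2])]))
a=np.load('top4.npz')['im'][130:260,210:360];b=np.load('scene4.npz')['im'][120:270,160:360]
cv2.imwrite('pics/v4.png',np.hstack([cv2.resize(x,(400,350),interpolation=cv2.INTER_CUBIC) for x in(a,b)]))
E
```

```text
17.45 [ 409.9 -134.1  122.5] down [-0.01   0.004 -1.   ] yaw -124.06 [ 0.06  0.18 -0.59 -0.01 -0.81  0.92] [0.2 0.7 0. ] 51.4
top [ 416.8 -220. ] 92.43 0.12 149 reader frame -156.96810072221288 -208.02635529936273 tab [ 418.50010372 -259.92232348]
top [577.3 -77.3] 3.42 0.35 172 reader frame 9.071772444763429 -71.92055352728018 tab [537.32219516 -79.68796522]
scene [ 413.9 -217.3] 93.13 0.18 163 reader frame -159.79912797288046 -205.24315529303746 tab [ 416.05123662 -257.23112145]
scene [575.5 -72.6] 6.26 0.15 169 reader frame 7.5205391430624795 -67.13068978076149 tab [535.74675732 -76.93362725]
```

View pics/v4.png

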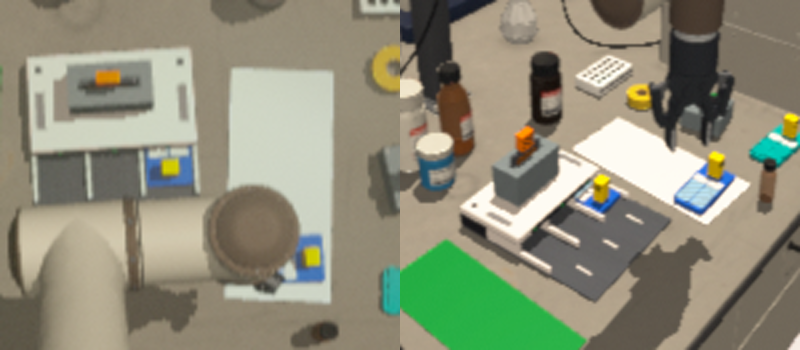

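arm_command:
  increments:
    - [[0,0,-8],[2,-25,0],0.4]
    - [[0,0,-16],[4,-50,0],0.4]
    - [[0,0,-24],[6,-75,-10],0.4]
    - [[0,0,-32],[8,-100,-20],0.4]
    - [[0,-0.6,-40],[9,-125,-30],0.4]

```text
clock: 18.05
position: [419.5, -260.9, 92.3]
ee_rot: [0.564, -0.423, -0.564, -0.43]
contact_force: [-0.4, 0.7, 1.1]
gripper_width: 51.4
```

arm_command:
  increments:
    - [[0,0,-7],[0,0,0],0.4]
    - [[0,0,-14],[0,0,-5],0.4]
    - [[0,0,-14],[0,0,-10],0.4]
    - [[0,0,-14],[0,0,-15],0.4]
    - [[0,0,-14],[0,0,-15],0.4]

```text
clock: 18.55
position: [419.4, -260.6, 76.7]
ee_rot: [0.509, -0.488, -0.508, -0.494]
contact_force: [-0.7, 0.6, 0.6]
gripper_width: 51.2
```

```bash
python3 st.py
```

```text
18.55 [ 419.4 -260.6   76.7] down [ 0.006  0.005 -1.   ] yaw -178.04 [-0.23  0.34 -0.51 -0.01 -0.71  0.27] [-0.7  0.6  0.6] 51.2
```

arm_command:
  increments:
    - [[0,0.3,0],[-0.5,0.5,-15],0.4]
    - [[-0.3,0.3,0],[-1,1,-30],0.4]
    - [[-0.3,0.3,0],[-1,1,-45],0.4]
    - [[-0.3,0.3,0],[-1,1,-62],0.4]
    - [[-0.3,0.3,0],[-1,1,-62],0.5]

```text
clock: 19.05
position: [417.2, -259.0, 13.1]
ee_rot: [-0.508, 0.491, 0.51, 0.491]
contact_force: [0.1, 0.2, 0.4]
gripper_width: 43.0
```

arm_command:
  increments:
    - [[0,0,0],[0,0,0],0.7]
    - [[0,0,0],[0,0,0],1]
    - [[0,0,0],[0,0,0],1]
    - [[0,0,0],[0,0,0],1]
    - [[0,0,0],[0,0,0],1]

```text
clock: 19.55
position: [417.5, -259.1, 13.7]
ee_rot: [-0.508, 0.491, 0.51, 0.491]
contact_force: [-1.2, 1.2, 2.9]
gripper_width: 23.2
```

arm_command:
  increments:
    - [[0,0,0],[0,0,5],1]
    - [[0,0,0],[0,0,20],1]
    - [[0,0,0],[0,0,40],1]
    - [[0,0,0],[0,0,60],1]
    - [[0,0,0],[0,0,80],1]

```text
clock: 20.05
position: [417.3, -259.1, 94.7]
ee_rot: [-0.508, 0.491, 0.51, 0.491]
contact_force: [-0.2, -0.0, -1.0]
gripper_width: 23.2
```

```bash
python3 st.py
```

```text
20.05 [ 417.3 -259.1   94.7] down [-0.002  0.001 -1.   ] yaw -177.94 [-0.22  0.31 -0.5  -0.   -0.76  0.26] [-0.2 -0.  -1. ] 23.2
```

arm_command:
  increments:
    - [[0,0,-6],[-2,21,0],1]
    - [[0,0,-12],[-4,42,0],1]
    - [[0,0,-18],[-6,63,0],1]
    - [[0,0,-24],[-8,85,0],1]
    - [[0,0,-30],[-10,106,0],1]

```text
clock: 20.55
position: [406.9, -152.3, 95.0]
ee_rot: [-0.362, 0.607, 0.364, 0.607]
contact_force: [0.5, 0.2, -1.0]
gripper_width: 23.3
```

arm_command:
  increments:
    - [[0,0,-6],[-2,21,0],1]
    - [[0,0,-12],[-4,42,0],1]
    - [[0,0,-18],[-6,63,0],1]
    - [[0,0,-24],[-8,85,0],1]
    - [[0,0,-30],[-10,106,0],1]

```text
clock: 21.05
position: [396.6, -45.5, 95.3]
ee_rot: [-0.192, 0.68, 0.193, 0.681]
contact_force: [-1.0, 0.2, -1.1]
gripper_width: 23.0
```

arm_command:
  increments:
    - [[0,0,-6],[-2,21,0],1]
    - [[0,0,-12],[-4,42,0],1]
    - [[0,0,-18],[-6,63,0],1]
    - [[0,0,-24],[-8,85,0],1]
    - [[0,0,-30],[-10,106,0],1]

```text
clock: 21.55
position: [386.3, 61.3, 95.6]
ee_rot: [-0.007, 0.706, 0.009, 0.708]
contact_force: [0.1, 0.1, -1.0]
gripper_width: 23.2
```

```bash
python3 st.py
```

```text
21.55 [386.3  61.3  95.6] down [ 0.002  0.002 -1.   ] yaw 91.31 [ 0.58  0.16 -0.72 -0.   -0.69 -2.12] [ 0.1  0.1 -1. ] 23.2
```

arm_command:
  increments:
    - [[0,0,0.5],[1,-1,-15],1]
    - [[0,0,1],[1,-2,-30],1]
    - [[0,0,1],[1,-2,-45],1]
    - [[0,0,1],[1,-2,-60],1]
    - [[0,0,1],[1,-2,-60],1]

```text
clock: 22.05
position: [386.0, 58.6, 34.6]
ee_rot: [-0.014, 0.708, 0.014, 0.706]
contact_force: [0.2, -0.8, -0.3]
gripper_width: 23.3
```

arm_command:
  increments:
    - [[0,0,0],[0,0,-6],1]
    - [[0,0,0],[0,0,-12],1]
    - [[0,0,0],[0,0,-17],1]
    - [[0,0,0],[0,0,-17],1]
    - [[0,0,0],[0,0,-17],1]

```text
clock: 22.55
position: [386.1, 58.6, 17.6]
ee_rot: [-0.014, 0.708, 0.014, 0.706]
contact_force: [-0.0, 0.3, -1.3]
gripper_width: 23.2
```

```bash
python3 st.py
```

```text
22.55 [386.1  58.6  17.6] down [-0.002 -0.    -1.   ] yaw 92.3 [ 0.57  0.32 -0.81 -0.   -0.44 -2.1 ] [-0.   0.3 -1.3] 23.2
```

arm_command:
  increments:
    - [[0,0,0],[8,0.6,0],1]
    - [[0,0,0],[16,1,0],1]
    - [[0,0,0],[24,1.4,0],1]
    - [[0,0,0],[32,1.7,0],1]
    - [[0,0,0],[40,2,0],1]

```text
clock: 23.05
position: [427.0, 60.7, 17.6]
ee_rot: [-0.014, 0.708, 0.014, 0.706]
contact_force: [-0.5, 0.7, -1.0]
gripper_width: 23.0
```

arm_command:
  increments:
    - [[0,0,0],[7,0.3,0],1]
    - [[0,0,0],[14,0.6,-0.5],1]
    - [[0,0,0],[22,0.9,-0.5],1]
    - [[0,0,0],[30,1.2,-0.5],1]
    - [[0,0,0],[36,1.4,-0.5],1]

```text
clock: 23.55
position: [463.9, 62.1, 17.1]
ee_rot: [-0.014, 0.707, 0.014, 0.706]
contact_force: [0.3, -0.1, -1.5]
gripper_width: 23.1
```

```bash
python3 st.py
```

```text
23.55 [463.9  62.1  17.1] down [-0.001  0.    -1.   ] yaw 92.29 [ 0.48  0.41 -0.63 -0.   -0.53 -2.01] [ 0.3 -0.1 -1.5] 23.1
```

arm_command:
  increments:
    - [[0,0,0],[8,0.3,0],1]
    - [[0,0,0],[16,0.6,0],1]
    - [[0,0,0],[24,0.9,0],1]
    - [[0,0,0],[32,1.2,-0.5],1]
    - [[0,0,0],[40,1.6,-0.5],1]

```text
clock: 24.05
position: [504.5, 63.7, 16.5]
ee_rot: [-0.014, 0.708, 0.014, 0.706]
contact_force: [-0.7, -0.5, -0.9]
gripper_width: 23.3
```

arm_command:
  increments:
    - [[0,0,0],[5,0.2,-0.4],1]
    - [[0,0,0],[10,0.4,-0.8],1]
    - [[0,0,0],[15,0.6,-1],1]
    - [[0,0,0],[19,0.7,-1],1]
    - [[0,0,0],[22,0.8,-1],1]

```text
clock: 24.55
position: [526.7, 64.5, 15.7]
ee_rot: [-0.014, 0.708, 0.014, 0.706]
contact_force: [-2.7, -0.5, 4.6]
gripper_width: 22.8
```

arm_command:
  increments:
    - [[0,0,0],[2,0.1,0],1]
    - [[0,0,0],[4,0.2,0],1]
    - [[0,0,0],[6,0.3,0],1]
    - [[0,0,0],[9,0.4,0],1]
    - [[0,0,0],[11,0.4,0],1]

```text
clock: 25.05
position: [533.0, 64.0, 15.6]
ee_rot: [-0.015, 0.711, 0.013, 0.703]
contact_force: [-17.3, 4.3, 16.7]
gripper_width: 22.8
```

```bash
python3 st.py
```

```text
25.05 [533.   64.   15.6] down [-0.012 -0.002 -1.   ] yaw 92.25 [ 0.42  0.5  -0.45 -0.   -0.63 -1.95] [-17.3   4.3  16.7] 22.8
```

arm_command:
  increments:
    - [[0,0,0],[-1,0,0],0.7]
    - [[0,0,0],[-1,0,0],0.5]
    - [[0,0,0],[-1,0,5],0.4]
    - [[0,0,0],[-1,0,40],0.4]
    - [[0,0,0],[-1,0,80],0.4]

```text
clock: 25.55
position: [531.5, 63.6, 95.4]
ee_rot: [-0.015, 0.712, 0.013, 0.702]
contact_force: [0.9, 0.3, -0.2]
gripper_width: 51.6
```

arm_command:
  increments:
    - [[0,0,0],[-10,-20,50],0.4]
    - [[0,0,0],[-40,-60,90],0.4]
    - [[0,0,0],[-80,-100,90],0.4]
    - [[0,0,0],[-100,-145,90],0.4]
    - [[0,0,0],[-100,-190,90],0.4]

```text
clock: 26.05
position: [431.8, -114.6, 186.7]
ee_rot: [-0.016, 0.711, 0.013, 0.703]
contact_force: [1.2, 0.9, -0.5]
gripper_width: 51.1
```

```bash
python3 st.py; python3 - <<'E'
from m1 import *
t=np.radians(2.3)
EA=up(CAS[3:]+[((-60,-31,8),(-12,-31,8)),((-60,31,8),(-12,31,8))]+TAB,4)
for n in('top','scene'):
    im,d,P=grab(n,n+'5')
    for nm,E,p0 in(('A',EA,[577,-78,.04]),('B',EA,[572,66,.04]),('box',BOX,[522,-385,np.pi+.2])):
        p,e,m=fit(n,im,E,p0,w=3);q=p[:2]-[565.3,-5.8]
        print(n,nm,p[:2].round(1),np.degrees(p[2]).round(2),e,m,'rf',(q@[np.cos(t),np.sin(t)]).round(1),(q@[-np.sin(t),np.cos(t)]).round(1))
c,f=info('top');uv=np.array([368.1,193.6])
for z,uv in((106,(368.1,193.6)),(36,(367.0,194.2)),(36,(378.1,191.9))):
    q=R.from_quat(c['rotation']).as_matrix()@[(uv[0]-c['cx'])/f,(uv[1]-c['cy'])/f,1]; print(z,np.array(c['eye'])+q*(z-c['eye'][2])/q[2])
a=np.load('top5.npz')['im'][140:240,210:330];b=np.load('top5.npz')['im'][165:225,335:407]; b2=np.load('scene5.npz')['im'][120:200,270:366]
cv2.imwrite('pics/v5.png',np.hstack([cv2.resize(x,(266,222),interpolation=cv2.INTER_CUBIC) for x in(a,b,b2)]))
E
```

```text
26.05 [ 431.8 -114.6  186.7] down [-0.012 -0.003 -1.   ] yaw 92.36 [ 0.11  0.13 -0.47  0.   -0.99 -1.64] [ 1.2  0.9 -0.5] 51.1
top A [576.4 -67.5] 20.92 0.32 98 rf 8.6 -62.1
top B [572.7  54.8] -11.62 0.39 130 rf 9.8 60.2
top box [ 517.2 -383.7] 191.17 0.16 55 rf -63.2 -375.7
scene A [575.5 -72.5] 6.31 0.15 169 rf 7.5 -67.1
scene B [581.7  72.5] 7.25 0.15 124 rf 19.6 77.6
scene box [ 524.7 -401.8] 193.03 0.2 59 rf -56.5 -394.0
106 [ 515.83338609 -390.8550286   106.        ]
36 [ 523.87195932 -406.07601709   36.        ]
36 [ 531.27011275 -445.07704445   36.        ]
```

View pics/v5.png

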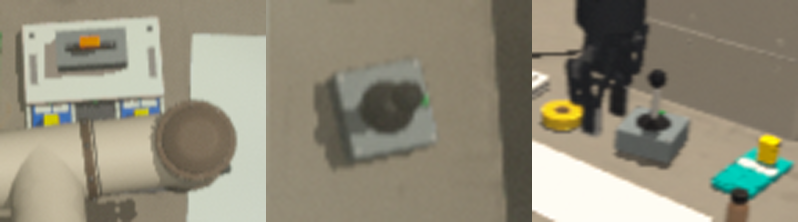

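arm_command:
  increments:
    - [[0,-0.2,6.7],[6,-17,0],0.6]
    - [[0,-0.4,13.4],[12,-34,0],0.83]
    - [[0,-0.6,20],[18,-50,0],0.83]
    - [[0,-0.6,26.6],[23,-67,0],0.83]
    - [[0,-0.6,33.2],[28,-83,0],0.83]

```text
clock: 26.65
position: [461.0, -201.3, 186.3]
ee_rot: [-0.218, 0.674, 0.212, 0.674]
contact_force: [0.9, 0.1, 0.4]
gripper_width: 14.4
```

arm_command:
  increments:
    - [[0,0,6.7],[6,-17,0],0.83]
    - [[0,0,13.4],[12,-34,0],0.83]
    - [[0,0,20],[18,-50,0],0.83]
    - [[0,0,26.6],[23,-67,0],0.83]
    - [[0,0,33.2],[28,-83,0],0.83]

```text
clock: 27.15
position: [489.9, -284.8, 186.3]
ee_rot: [-0.403, 0.582, 0.397, 0.584]
contact_force: [0.3, 0.6, -0.0]
gripper_width: 14.7
```

arm_command:
  increments:
    - [[0,0,6.7],[6,-17,0],0.83]
    - [[0,0,13.4],[12,-34,-10],0.83]
    - [[0,0,20],[18,-50,-25],0.83]
    - [[0,0,26.6],[23,-67,-40],0.83]
    - [[0,0,33.2],[28,-83,-50],0.83]

```text
clock: 27.65
position: [518.5, -368.1, 135.0]
ee_rot: [0.553, -0.442, -0.548, -0.445]
contact_force: [0.0, -0.0, 0.5]
gripper_width: 14.6
```

```bash
python3 st.py; python3 - <<'E'
from h import *
im,d,P=grab('top','top6'); im2,d2,P2=grab('scene','scene6')
a=im[165:225,335:407]; b=im2[125:185,290:362]
cv2.imwrite('pics/v6.png',np.hstack([cv2.resize(x,(396,330),interpolation=cv2.INTER_CUBIC) for x in(a,b)]))
for z in(36,106):
    print(z,'top',px('top',(525,-404,z)),'scene',px('scene',(525,-404,z)))
E
```

```text
27.65 [ 518.5 -368.1  135. ] down [ 0.008 -0.001 -1.   ] yaw -167.69 [-0.36  0.48 -0.1  -0.   -0.99  0.58] [ 0.  -0.   0.5] 14.6
36 top (np.float64(366.38390461004275), np.float64(193.8912902811478)) scene (np.float64(313.14079752564135), np.float64(163.76529109274358))
106 top (np.float64(371.9154538664787), np.float64(190.7987971751564)) scene (np.float64(314.65728174129674), np.float64(147.9123326241765))
```

View pics/v6.png

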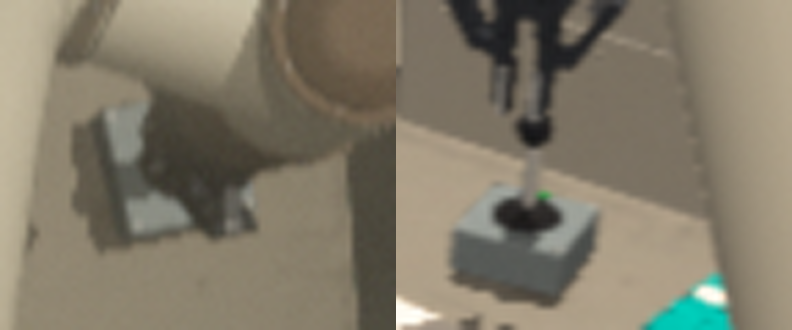

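arm_command:
  increments:
    - [[0,0.2,0],[-0.5,0,-12],0.83]
    - [[0,0.4,0],[-1,0,-24],0.83]
    - [[0,0.4,0],[-1,0,-36],0.83]
    - [[0,0.4,0],[-1,0,-49],0.83]
    - [[0,0.4,0],[-1,0,-49],0.83]

```text
clock: 28.25
position: [515.7, -367.6, 82.4]
ee_rot: [-0.547, 0.446, 0.551, 0.445]
contact_force: [-1.4, 0.1, 0.2]
gripper_width: 14.4
```

arm_command:
  increments:
    - [[0,0,0],[1.2,-6,0],0.83]
    - [[0,0,0],[2.5,-12,0],0.83]
    - [[0,0,0],[3.7,-17,0],0.83]
    - [[0,0,0],[5,-23,0],0.83]
    - [[0,0,0],[6,-29,0],0.83]

```text
clock: 28.75
position: [521.9, -397.2, 82.8]
ee_rot: [-0.548, 0.446, 0.551, 0.445]
contact_force: [-0.5, 1.3, 0.8]
gripper_width: 14.9
```

```bash
python3 st.py
```

```text
28.75 [ 521.9 -397.2   82.8] down [-0.004  0.002 -1.   ] yaw -168.07 [-0.4   0.57 -0.09 -0.   -0.92  0.61] [-0.5  1.3  0.8] 14.9
```

arm_command:
  increments:
    - [[0,0,0],[1,-5,1],0.83]
    - [[0,0,0],[2,-9,2],0.83]
    - [[0,0,0],[3,-14,2],0.83]
    - [[0,0,0],[4,-18,2],0.83]
    - [[0,0,0],[4,-18,2],0.83]

```text
clock: 29.25
position: [525.4, -415.0, 83.9]
ee_rot: [-0.547, 0.446, 0.551, 0.445]
contact_force: [-0.2, 3.2, -2.3]
gripper_width: 14.7
```

```bash
python3 st.py; python3 - <<'E'
from h import *
im2,d2,P2=grab('scene','scene7'); b=im2[125:185,290:362]
cv2.imwrite('pics/v7.png',cv2.resize(b,(480,400),interpolation=cv2.INTER_CUBIC))
for t in(0,.4,.5,.6): 
    k=70*np.sin(t); print(t,np.round((np.array(px('scene',(525+.208*k,-404-.978*k,36+70*np.cos(t))))-[290,125])*400/60,0))
E
```

```text
29.25 [ 525.4 -415.    83.9] down [-0.006  0.003 -1.   ] yaw -168.1 [-0.43  0.59 -0.05 -0.   -0.94  0.64] [-0.2  3.2 -2.3] 14.7
0 [164. 153.]
0.4 [179. 143.]
0.5 [182. 143.]
0.6 [184. 144.]
```

View pics/v7.png

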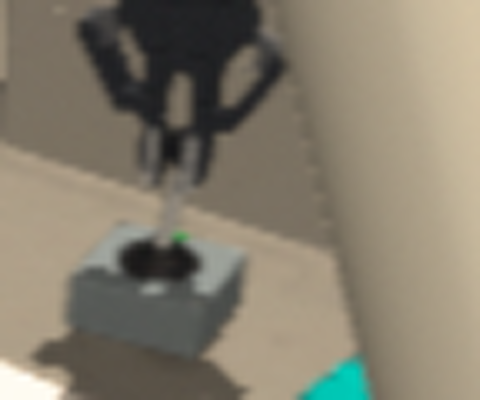

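arm_command:
  increments:
    - [[0,0,0],[0,-1,0],0.83]
    - [[0,0,0],[0,-1,0],0.83]
    - [[0,0,0],[0,-1,0],0.83]
    - [[0,0,0],[0,-1,0],0.83]
    - [[0,0,0],[0,-1,0],0.83]

```text
clock: 29.8
position: [525.4, -415.6, 83.9]
ee_rot: [-0.547, 0.446, 0.552, 0.445]
contact_force: [-0.3, 2.5, -2.5]
gripper_width: 14.6
```

arm_command:
  increments:
    - [[0,0,0],[0,0,0],0.83]
    - [[0,0,0],[0,0,0],0.83]
    - [[0,0,0],[0,0,0],0.83]
    - [[0,0,0],[0,0,0],0.83]
    - [[0,0,0],[0,0,0],0.83]

```text
clock: 30.3
position: [525.3, -415.6, 83.9]
ee_rot: [-0.547, 0.446, 0.552, 0.445]
contact_force: [-0.6, 3.7, -2.3]
gripper_width: 14.4
```

arm_command:
  increments:
    - [[0,0,0],[0,0,0],0.83]
    - [[0,0,0],[0,0,0],0.83]
    - [[0,0,0],[0,0,0],0.83]
    - [[0,0,0],[0,0,0],0.83]
    - [[0,0,0],[0,0,0],0.83]

```text
clock: 30.8
position: [525.3, -415.6, 83.9]
ee_rot: [-0.547, 0.446, 0.552, 0.445]
contact_force: [-0.1, 2.4, -2.8]
gripper_width: 14.5
```

arm_command:
  increments:
    - [[0,0,0],[0,0,0],0.83]
    - [[0,0,0],[0,0,0],0.83]
    - [[0,0,0],[0,0,0],0.83]
    - [[0,0,0],[0,0,0],0.83]
    - [[0,0,0],[0,0,0],0.83]

```text
clock: 31.3
position: [525.3, -415.6, 83.9]
ee_rot: [-0.547, 0.446, 0.552, 0.445]
contact_force: [-0.1, 2.9, -3.1]
gripper_width: 14.2
```

arm_command:
  increments:
    - [[0,0,0],[-1,5,0],0.83]
    - [[0,0,0],[-3,15,0],0.83]
    - [[0,0,0],[-6,29,0],0.83]
    - [[0,0,0],[-10,47,0],0.83]
    - [[0,0,0],[-13,62,0],0.83]

```text
clock: 31.8
position: [512.3, -352.5, 84.6]
ee_rot: [-0.547, 0.446, 0.551, 0.445]
contact_force: [-0.3, -0.2, 0.2]
gripper_width: 14.4
```

arm_command:
  increments:
    - [[0,0,-6],[-10,20,40],0.6]
    - [[0,0,-13],[-20,50,80],0.4]
    - [[0,0,-20],[-30,90,100],0.4]
    - [[0,0,-27],[-35,130,100],0.4]
    - [[0,0,-34],[-40,170,100],0.4]

```text
clock: 32.3
position: [472.2, -180.7, 186.2]
ee_rot: [-0.393, 0.586, 0.395, 0.589]
contact_force: [0.6, 0.9, -0.3]
gripper_width: 51.3
```

```bash
python3 st.py; python3 - <<'E'
from h import *
o=[]
im,d,P=grab('top','top8'); im2,d2,P2=grab('scene','scene8')
a=im[140:240,210:407]; b=im2[120:240,200:370]
cv2.imwrite('pics/v8.png',np.hstack([cv2.resize(a,(440,300),interpolation=cv2.INTER_CUBIC),cv2.resize(b,(360,300),interpolation=cv2.INTER_CUBIC)]))
E
```

```text
32.3 [ 472.2 -180.7  186.2] down [ 0.002  0.004 -1.   ] yaw 157.66 [-0.05  0.22 -0.35 -0.01 -1.   -0.34] [ 0.6  0.9 -0.3] 51.3
```

View pics/v8.png

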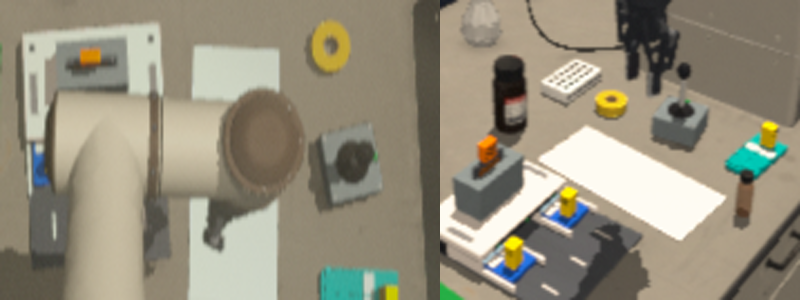

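```bash
python3 - <<'E'
from m1 import *
im=np.load('top0.npz')['im'].astype(int); m=(im[...,1]-np.maximum(im[...,0],im[...,2])>35)
n,l,st,ce=cv2.connectedComponentsWithStats(m.astype(np.uint8)); i=1+st[1:,4].argmax(); v,u=np.nonzero(l==i)
c,f=info('top');q=np.c_[(u-c['cx'])/f,(v-c['cy'])/f,np.ones(len(u))]@R.from_quat(c['rotation']).as_matrix().T
w=(np.array(c['eye'])+q*((2-c['eye'][2])/q[:,2])[:,None])[:,:2].astype(np.float32)
print(st[i],cv2.minAreaRect(w),w.mean(0))
E
python3 st.py
```

```text
[ 168  154   42   86 3274] ((535.3165893554688, 222.93707275390625), (139.54345703125, 309.3320617675781), 87.68533325195312) [532.5582  223.08942]
32.4 [ 471.4 -178.8  185.8] down [-0.     0.005 -1.   ] yaw 158.13 [-0.04  0.22 -0.35 -0.01 -1.   -0.34] [ 0.5 -0.5  1. ] 51.0
```

arm_command:
  increments:
    - [[0,0,-7],[10,40,0],0.4]
    - [[0,0,-14],[20,80,0],0.4]
    - [[0,0,-21],[30,120,0],0.4]
    - [[0,0,-28],[40,160,0],0.4]
    - [[0,0,-35],[50,200,0],0.4]

```text
clock: 32.9
position: [521.8, 22.8, 186.3]
ee_rot: [-0.199, 0.676, 0.201, 0.68]
contact_force: [1.3, -0.6, 0.5]
gripper_width: 51.0
```

arm_command:
  increments:
    - [[0,0,-8],[5,20,0],0.4]
    - [[0,0,-16],[10,40,0],0.4]
    - [[0,0,-24],[10,44,-20],0.4]
    - [[0,0,-30.5],[10,44,-50],0.4]
    - [[0,0,-30.5],[10,44,-80],0.4]

```text
clock: 33.4
position: [532.3, 67.3, 106.2]
ee_rot: [-0.014, 0.704, 0.015, 0.71]
contact_force: [-0.5, -0.1, -1.1]
gripper_width: 51.3
```

```bash
python3 st.py
```

```text
33.4 [532.3  67.3 106.2] down [ 0.009  0.002 -1.   ] yaw 92.39 [ 0.43  0.36 -0.38  0.   -0.82 -1.96] [-0.5 -0.1 -1.1] 51.3
```

arm_command:
  increments:
    - [[0,0.2,0],[0,-1,-15],0.4]
    - [[0,0.5,0],[0,-2,-30],0.4]
    - [[0,0.5,0],[0,-2,-45],0.4]
    - [[0,0.5,0],[0,-2.5,-60],0.4]
    - [[0,0.5,0],[0,-2.5,-60],0.4]

```text
clock: 33.9
position: [531.3, 64.2, 44.5]
ee_rot: [-0.014, 0.708, 0.015, 0.706]
contact_force: [-0.8, 0.1, -1.0]
gripper_width: 51.2
```

arm_command:
  increments:
    - [[0,0,0],[0,0,-10],0.4]
    - [[0,0,0],[0,0,-20],0.4]
    - [[0,0,0],[0,0,-29],0.4]
    - [[0,0,0],[0,0,-29],0.4]
    - [[0,0,0],[0,0,-29],0.6]

```text
clock: 34.4
position: [531.4, 64.2, 15.4]
ee_rot: [-0.015, 0.708, 0.015, 0.706]
contact_force: [0.0, 0.4, 0.4]
gripper_width: 38.0
```

arm_command:
  increments:
    - [[0,0,0],[0,0,0],0.8]
    - [[0,0,0],[0,0,0],1]
    - [[0,0,0],[0,0,0],1]
    - [[0,0,0],[0,0,0],1]
    - [[0,0,0],[0,0,0.5],1]

```text
clock: 34.9
position: [531.5, 64.3, 16.0]
ee_rot: [-0.015, 0.708, 0.015, 0.706]
contact_force: [0.4, -0.7, -1.1]
gripper_width: 23.1
```

```bash
python3 st.py
```

```text
34.9 [531.5  64.3  16. ] down [-0.003  0.001 -1.   ] yaw 92.41 [ 0.42  0.49 -0.46 -0.   -0.62 -1.95] [ 0.4 -0.7 -1.1] 23.1
```

Gripped; draw straight out 105 mm (nose clear of the roof) then lift.

arm_command:
  increments:
    - [[0,0,0],[-5,-0.2,0.8],1]
    - [[0,0,0],[-13,-0.5,1],1]
    - [[0,0,0],[-22,-0.9,1],1]
    - [[0,0,0],[-31,-1.2,1],1]
    - [[0,0,0],[-40,-1.6,1],1]

```text
clock: 35.4
position: [490.3, 62.6, 17.0]
ee_rot: [-0.015, 0.708, 0.015, 0.706]
contact_force: [-0.9, -0.4, -0.9]
gripper_width: 23.0
```

arm_command:
  increments:
    - [[0,0,0],[-10,-0.4,0],1]
    - [[0,0,0],[-20,-0.8,0],1]
    - [[0,0,0],[-30,-1.2,0],1]
    - [[0,0,0],[-40,-1.6,0],1]
    - [[0,0,0],[-50,-2,0],1]

```text
clock: 35.9
position: [439.5, 60.5, 17.0]
ee_rot: [-0.015, 0.708, 0.015, 0.706]
contact_force: [0.5, -0.1, -1.4]
gripper_width: 23.2
```

arm_command:
  increments:
    - [[0,0,0],[-10,-0.4,0],1]
    - [[0,0,0],[-20,-0.8,0],1]
    - [[0,0,0],[-20,-0.8,20],1]
    - [[0,0,0],[-20,-0.8,45],1]
    - [[0,0,0],[-20,-0.8,70],1]

```text
clock: 36.4
position: [418.7, 59.6, 87.6]
ee_rot: [-0.015, 0.708, 0.015, 0.706]
contact_force: [0.3, 0.6, -1.4]
gripper_width: 23.4
```

```bash
python3 st.py
```

```text
36.4 [418.7  59.6  87.6] down [-0.004  0.    -1.   ] yaw 92.42 [ 0.53  0.22 -0.66 -0.   -0.69 -2.05] [ 0.3  0.6 -1.4] 23.4
```

arm_command:
  increments:
    - [[0,0,5.7],[6,12,5],1]
    - [[0,0,11.4],[14,24,10],1]
    - [[0,0,17],[25,36,15],1]
    - [[0,0,22.7],[38,48,15],1]
    - [[0,0,28.4],[50,60,15],1]

```text
clock: 36.9
position: [468.7, 120.1, 102.7]
ee_rot: [-0.189, 0.682, 0.189, 0.68]
contact_force: [0.2, 0.1, -0.5]
gripper_width: 23.0
```

arm_command:
  increments:
    - [[0,0,5.7],[11,8,0],1]
    - [[0,0,11.4],[22,16,0],1]
    - [[0,0,17],[33,24,0],1]
    - [[0,0,22.7],[44,32,0],1]
    - [[0,0,28.4],[55,40,0],1]

```text
clock: 37.4
position: [523.4, 160.3, 102.4]
ee_rot: [-0.352, 0.615, 0.351, 0.612]
contact_force: [-0.2, -1.0, -1.1]
gripper_width: 22.9
```

arm_command:
  increments:
    - [[0,0,5.7],[11,5,0],1]
    - [[0,0,11.4],[22,10,0],1]
    - [[0,0,17],[33,15,0],1]
    - [[0,0,22.7],[44,19,-10],1]
    - [[0,0,28.4],[53,22,-25],1]

```text
clock: 37.9
position: [577.0, 183.1, 77.7]
ee_rot: [-0.494, 0.508, 0.492, 0.507]
contact_force: [0.0, 0.9, 0.2]
gripper_width: 22.7
```

```bash
python3 st.py
```

```text
37.9 [577.  183.1  77.7] down [ 0.001 -0.003 -1.   ] yaw 178.35 [ 0.58  0.5  -0.23  0.   -0.84 -0.61] [0.  0.9 0.2] 22.7
```

arm_command:
  increments:
    - [[0,0,0],[0,-1,-12],1]
    - [[0,0,0],[0,-2,-24],1]
    - [[0,0,0],[0,-2,-36],1]
    - [[0,0,0],[0,-2,-48],1]
    - [[0,0,0],[0,-2,-56],1]

```text
clock: 38.4
position: [576.3, 180.7, 20.5]
ee_rot: [-0.493, 0.508, 0.492, 0.506]
contact_force: [0.0, 0.6, -1.8]
gripper_width: 23.2
```

arm_command:
  increments:
    - [[0,0,0],[0,0,-2],1]
    - [[0,0,0],[0,0,-4],1]
    - [[0,0,0],[0,0,-6.5],1]
    - [[0,0,0],[0,0,-7],1]
    - [[0,0,0],[0,0,-7],1]

```text
clock: 38.9
position: [576.7, 181.0, 14.0]
ee_rot: [-0.494, 0.508, 0.492, 0.507]
contact_force: [0.1, 0.2, 0.6]
gripper_width: 23.2
```

```bash
python3 st.py
```

```text
38.9 [576.7 181.   14. ] down [ 0.001 -0.003 -1.   ] yaw 178.31 [ 0.57  0.58 -0.29  0.   -0.7  -0.61] [0.1 0.2 0.6] 23.2
```

arm_command:
  increments:
    - [[0,0,0],[0,0,0],0.7]
    - [[0,0,0],[0,0,0],0.5]
    - [[0,0,0],[0,0,10],0.4]
    - [[0,0,0],[-10,0,50],0.4]
    - [[0,0,0],[-30,-20,95],0.4]

```text
clock: 39.4
position: [548.5, 163.1, 107.0]
ee_rot: [-0.494, 0.508, 0.492, 0.506]
contact_force: [0.6, 0.5, 1.3]
gripper_width: 51.0
```

arm_command:
  increments:
    - [[0,0,-8],[-10,-30,30],0.4]
    - [[0,0,-16],[-15,-60,50],0.4]
    - [[0,0,-25],[-15,-95,50],0.4]
    - [[0,0,-33],[-15,-125,50],0.4]
    - [[0,0,-41],[-15,-155,50],0.4]

```text
clock: 39.9
position: [533.4, 6.9, 158.4]
ee_rot: [-0.283, 0.649, 0.282, 0.648]
contact_force: [0.7, 0.6, -0.3]
gripper_width: 51.3
```

arm_command:
  increments:
    - [[0,0,-8],[4,-25,0],0.4]
    - [[0,0,-16],[6,-50,0],0.4]
    - [[0,0,-25],[6,-70,-15],0.4]
    - [[0,0,-33],[6,-83,-40],0.4]
    - [[0,0,-41],[6,-83,-60],0.4]

```text
clock: 40.4
position: [539.1, -77.6, 98.4]
ee_rot: [-0.035, 0.707, 0.034, 0.706]
contact_force: [-0.4, -0.4, -0.1]
gripper_width: 51.3
```

```bash
python3 st.py
```

```text
40.4 [539.1 -77.6  98.4] down [-0.001 -0.002 -1.   ] yaw 95.62 [ 0.16  0.39 -0.37  0.   -0.82 -1.63] [-0.4 -0.4 -0.1] 51.3
```

arm_command:
  increments:
    - [[0,0,-1.5],[-1,-0.5,-12],0.4]
    - [[0,0,-3.3],[-1.5,-1,-24],0.4]
    - [[0,0,-3.3],[-1.5,-1,-36],0.4]
    - [[0,0,-3.3],[-1.5,-1,-48],0.4]
    - [[0,0,-3.3],[-1.5,-1,-55],0.4]

```text
clock: 40.9
position: [537.4, -78.5, 42.6]
ee_rot: [-0.015, 0.708, 0.014, 0.706]
contact_force: [0.4, 0.2, 0.1]
gripper_width: 51.0
```

arm_command:
  increments:
    - [[0,0,0],[0,0,-10],0.4]
    - [[0,0,0],[0,0,-20],0.4]
    - [[0,0,0],[0,0,-26],0.4]
    - [[0,0,0],[0,0,-26],0.4]
    - [[0,0,0],[0,0,-26],0.6]

```text
clock: 41.4
position: [537.6, -78.5, 16.6]
ee_rot: [-0.015, 0.708, 0.014, 0.706]
contact_force: [0.4, -0.8, 0.2]
gripper_width: 38.0
```

arm_command:
  increments:
    - [[0,0,0],[0,0,0],0.8]
    - [[0,0,0],[0,0,0],1]
    - [[0,0,0],[0,0,0],1]
    - [[0,0,0],[0,0,0],1]
    - [[0,0,0],[0,0,0.5],1]

```text
clock: 41.9
position: [537.7, -78.5, 17.2]
ee_rot: [-0.015, 0.707, 0.014, 0.707]
contact_force: [0.5, 0.3, -0.6]
gripper_width: 23.3
```

```bash
python3 st.py
```

```text
41.9 [537.7 -78.5  17.2] down [-0.001 -0.002 -1.   ] yaw 92.36 [ 0.15  0.5  -0.44  0.   -0.63 -1.69] [ 0.5  0.3 -0.6] 23.3
```

arm_command:
  increments:
    - [[0,0,0],[-5,-0.2,0.8],1]
    - [[0,0,0],[-13,-0.5,1],1]
    - [[0,0,0],[-22,-0.9,1],1]
    - [[0,0,0],[-31,-1.2,1],1]
    - [[0,0,0],[-40,-1.6,1],1]

```text
clock: 42.4
position: [496.5, -80.2, 18.2]
ee_rot: [-0.015, 0.708, 0.014, 0.706]
contact_force: [-0.3, -0.2, -0.4]
gripper_width: 23.2
```

arm_command:
  increments:
    - [[0,0,0],[-10,-0.4,0],1]
    - [[0,0,0],[-20,-0.8,0],1]
    - [[0,0,0],[-30,-1.2,0],1]
    - [[0,0,0],[-40,-1.6,0],1]
    - [[0,0,0],[-50,-2,0],1]

```text
clock: 42.9
position: [445.7, -82.2, 18.2]
ee_rot: [-0.015, 0.708, 0.014, 0.706]
contact_force: [-0.4, -1.0, -0.7]
gripper_width: 23.0
```

arm_command:
  increments:
    - [[0,0,0],[-10,-0.4,0],1]
    - [[0,0,0],[-20,-0.8,0],1]
    - [[0,0,0],[-20,-0.8,20],1]
    - [[0,0,0],[-20,-0.8,50],1]
    - [[0,0,0],[-20,-0.8,85],1]

```text
clock: 43.4
position: [424.3, -83.1, 103.4]
ee_rot: [-0.015, 0.709, 0.014, 0.705]
contact_force: [1.7, -0.3, -1.3]
gripper_width: 23.3
```

arm_command:
  increments:
    - [[0,0,5],[0,20,0],1]
    - [[0,0,10],[0,40,0],1]
    - [[0,0,15],[0,60,0],1]
    - [[0,0,21],[0,80,0],1]
    - [[0,0,27],[0,100,0],1]

```text
clock: 43.9
position: [423.6, 17.5, 103.3]
ee_rot: [-0.182, 0.685, 0.18, 0.682]
contact_force: [1.2, -1.2, -1.4]
gripper_width: 23.1
```

```bash
python3 st.py
```

```text
43.9 [423.6  17.5 103.3] down [-0.003 -0.004 -1.   ] yaw 119.59 [ 0.43  0.2  -0.64  0.   -0.74 -1.49] [ 1.2 -1.2 -1.4] 23.1
```

arm_command:
  increments:
    - [[0,0,6],[6,18,0],1]
    - [[0,0,12],[13,36,0],1]
    - [[0,0,18],[20,54,0],1]
    - [[0,0,24],[28,72,0],1]
    - [[0,0,30],[36,90,0],1]

```text
clock: 44.4
position: [459.3, 108.0, 103.2]
ee_rot: [-0.354, 0.614, 0.351, 0.612]
contact_force: [1.3, -0.2, -1.0]
gripper_width: 23.1
```

arm_command:
  increments:
    - [[0,0,6],[7,18,0],1]
    - [[0,0,12],[14,36,0],1]
    - [[0,0,18],[21,54,-10],1]
    - [[0,0,24],[28,70,-25],1]
    - [[0,0,28.5],[33,77,-40],1]

```text
clock: 44.9
position: [492.6, 186.3, 62.8]
ee_rot: [-0.496, 0.506, 0.492, 0.506]
contact_force: [-0.3, 0.3, -0.9]
gripper_width: 23.1
```

```bash
python3 - <<'E'
exec(open('st.py').read())
im,d,P=grab('top','top9'); im2,d2,P2=grab('scene','scene9')
cv2.imwrite('pics/v9.png',np.hstack([cv2.resize(im[140:260,150:310],(400,300),interpolation=cv2.INTER_CUBIC),cv2.resize(im2[130:290,60:260],(400,320),interpolation=cv2.INTER_CUBIC)[:300]]))
E
```

```text
44.9 [492.6 186.3  62.8] down [ 0.003 -0.004 -1.   ] yaw 178.62 [ 0.67  0.41 -0.45  0.01 -0.71 -0.7 ] [-0.3  0.3 -0.9] 23.1
```

View pics/v9.png

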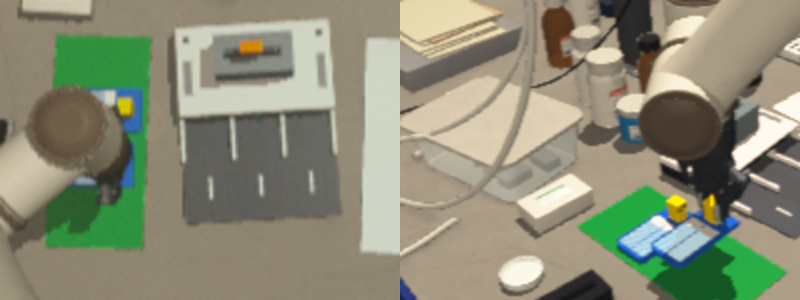

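arm_command:
  increments:
    - [[0,0,0],[0,-1,-11],1]
    - [[0,0,0],[0,-1.5,-22],1]
    - [[0,0,0],[0,-1.5,-33],1]
    - [[0,0,0],[0,-1.5,-40],1]
    - [[0,0,0],[0,-1.5,-42],1]

```text
clock: 45.5
position: [490.6, 182.8, 18.1]
ee_rot: [-0.494, 0.51, 0.491, 0.504]
contact_force: [0.0, -0.3, -0.2]
gripper_width: 23.2
```

arm_command:
  increments:
    - [[0,0,0],[0,0,-2],1]
    - [[0,0,0],[0,0,-4],1]
    - [[0,0,0],[0,0,-6],1]
    - [[0,0,0],[0,0,-6],1]
    - [[0,0,0],[0,0,-6],1]

```text
clock: 46.0
position: [490.7, 182.6, 15.2]
ee_rot: [-0.494, 0.51, 0.491, 0.505]
contact_force: [-6.5, -3.0, 18.1]
gripper_width: 23.0
```

```bash
python3 st.py
```

```text
46.0 [490.7 182.6  15.2] down [-0.002 -0.008 -1.   ] yaw 178.35 [ 0.67  0.48 -0.49  0.01 -0.6  -0.7 ] [-6.5 -3.  18.1] 23.0
```

Down (18 N press). Release, lift, retreat and check.

arm_command:
  increments:
    - [[0,0,0],[0,0,1],0.8]
    - [[0,0,0],[0,0,1],0.6]
    - [[0,0,0],[0,0,3],0.4]
    - [[0,0,0],[0,0,35],0.4]
    - [[0,0,0],[0,0,75],0.4]

```text
clock: 46.5
position: [489.5, 181.8, 89.0]
ee_rot: [-0.494, 0.512, 0.492, 0.503]
contact_force: [1.0, -0.1, 0.3]
gripper_width: 50.9
```

arm_command:
  increments:
    - [[0,0,0],[-20,-20,40],0.4]
    - [[0,0,0],[-50,-60,80],0.4]
    - [[0,0,0],[-80,-105,110],0.4]
    - [[0,0,0],[-80,-150,110],0.4]
    - [[0,0,0],[-80,-195,110],0.4]

```text
clock: 47.0
position: [409.6, -3.7, 200.3]
ee_rot: [-0.495, 0.509, 0.492, 0.503]
contact_force: [1.6, 0.3, -0.5]
gripper_width: 51.2
```

arm_command:
  increments:
    - [[0,0,0],[0,-45,0],0.4]
    - [[0,0,0],[0,-90,0],0.4]
    - [[0,0,0],[0,-135,0],0.4]
    - [[0,0,0],[0,-180,0],0.4]
    - [[0,0,0],[0,-180,0],0.4]

```text
clock: 47.5
position: [409.0, -187.7, 199.9]
ee_rot: [-0.493, 0.512, 0.49, 0.505]
contact_force: [-0.4, -0.4, 0.5]
gripper_width: 51.0
```

```bash
python3 - <<'E'
exec(open('st.py').read())
from m1 import *
mc=np.array([534,223.]);t=np.radians(-2.3)
for n in('top','scene'):
    im,d,P=grab(n,n+'10')
    for p0 in([492,223,1.54],[578,221,1.54]):
        p,e,m=fit(n,im,up(CT,2),p0,w=3);q=p[:2]-mc;print(n,p[:2].round(1),np.degrees(p[2]).round(1),e,m,'mat frame',(q@[np.cos(t),np.sin(t)]).round(1),(q@[-np.sin(t),np.cos(t)]).round(1))
im=np.load('top10.npz')['im'];im2=np.load('scene10.npz')['im']
cv2.imwrite('pics/v10.png',np.vstack([cv2.resize(im[120:270,110:400],(580,300),interpolation=cv2.INTER_CUBIC),cv2.resize(im2[110:300,50:400],(580,300),interpolation=cv2.INTER_CUBIC)]))
E
```

```text
47.5 [ 409.  -187.7  199.9] down [-0.004 -0.01  -1.   ] yaw 178.1 [-0.06  0.11 -0.45  0.01 -1.01  0.02] [-0.4 -0.4  0.5] 51.0
top [493.5 220. ] 87.4 0.34 198 mat frame -40.4 -4.6
top [577.7 218.3] 88.3 0.17 196 mat frame 43.9 -3.0
scene [492.3 224.9] 86.8 0.32 174 mat frame -41.7 0.2
scene [578. 222.] 85.6 0.35 170 mat frame 44.0 0.8
```

View pics/v10.png

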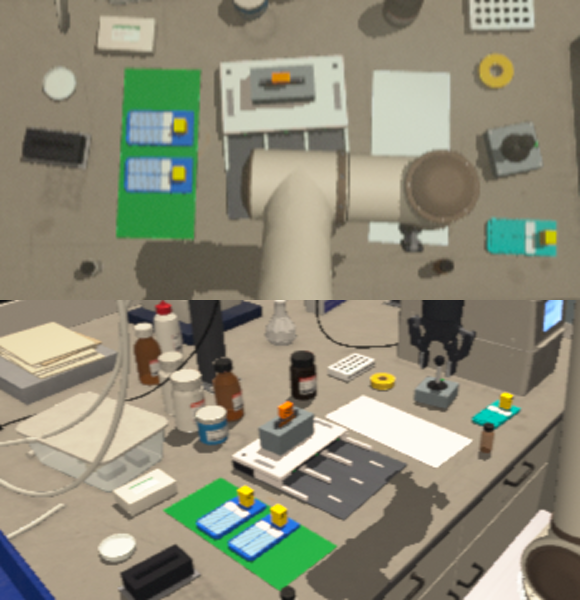

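```bash
python3 -c "
from bench import arm; print(arm.job_done())"
```

```text
the job is handed in; nothing more can be done
None
```

The job was completed in the order asked and handed in at 47.5 s. No verdict came back.

- **Filter:** it went into the reader's slot and stopped at the expected depth (lower edge about 41 mm up). It was still in place in the last pictures.
- **Cassettes in:** there were two blue cassettes. They went into the right and left lanes and each touched the stop within 1 mm of the computed position. Pictures after each insertion and before the draw-out showed them home.
- **Joystick:** the tilt was about 0.5 rad towards the green dot. I worked this out from the tool position, backed by about 3–4 N at the tool and a picture; the joint itself gives no reading. I held it about 2.1 s, and a picture after release showed the stick upright again.
- **Cassettes out:** both lie flat side by side on the green mat, centres about 84 mm apart. They are at least 5 mm inside the mat's edges.
- **Checks that disagreed:** the two cameras differed by 4–5 mm on where the cassettes lie across the green mat. Either reading keeps both on it. Some fits of the cassettes in the lanes were spoiled by the arm or the roof in the way, so there I relied on the stop contact and the pictures.
- **Forces:** in the last placing I pressed the cassette onto the mat with about 18 N, well under the limits.
- **Rest of the bench:** the turquoise decoy, vials, dish and carton look unmoved, and I saw no cassette get knocked aside. The arm ended clear of everything.

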